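Shut down a mixing desk and free its stuck jack adapters

TASK

This mixing desk has finished its soak test and is to be opened up for repair. Before unplugging anything, pull all five faders right down (towards the robot), then press the standby button on the desk down to its stop. After that get every jack adapter that was left in the desk's input sockets out and put it in the steel parts tray: they sit very tight, so twist them back and forth while pulling up gently, do not yank the desk off its feet or shove it about, and leave the other tools where they lie.

Things in the scene. Friction and masses are not known exactly. Their poses are not given: they have to be found in the camera images.
- desk: loose 3.4 kg mixing desk flat on rubber feet, 280 mm deep (its x, away from the robot), 270 wide (y, to the left), dark flat panel 70 mm above the bench. Origin: centre of its underside. In its frame, mm: faders at the front; fixed knobs 12 wide, 13 high at x = -2 and 24; standby button at (45, -85); sockets 1-4 at x = 66, y = 88, 48, 8, -32. 20 to 30 N up on an adapter tips it
- fader1 (a joint): channel 1 (leftmost) fader: how far its cap stands from the bottom of its track, m; 0 fully down (cap nearest the robot), 0.060 fully up. Slides along the desk's x at desk y = 88 mm, starts somewhere up the track, takes 1 to 2 N, stays where left
- fader2 (a joint): channel 2 fader: how far its cap stands from the bottom of its track, m; 0 fully down (cap nearest the robot), 0.060 fully up. Slides along the desk's x at desk y = 48 mm, starts somewhere up the track, takes 1 to 2 N, stays where left
- fader3 (a joint): channel 3 fader: how far its cap stands from the bottom of its track, m; 0 fully down (cap nearest the robot), 0.060 fully up. Slides along the desk's x at desk y = 8 mm, starts somewhere up the track, takes 1 to 2 N, stays where left
- fader4 (a joint): channel 4 fader: how far its cap stands from the bottom of its track, m; 0 fully down (cap nearest the robot), 0.060 fully up. Slides along the desk's x at desk y = -32 mm, starts somewhere up the track, takes 1 to 2 N, stays where left
- fader5 (a joint): main (rightmost) fader: how far its cap stands from the bottom of its track, m; 0 fully down (cap nearest the robot), 0.060 fully up. Slides along the desk's x at desk y = -85 mm, starts somewhere up the track, takes 1 to 2 N, stays where left
- cap1 (a point): centre of the top of the cap of fader 1, 13 mm above the panel. The grey cap is a block 24 mm long (desk x), 12 wide (desk y), from 3 to 13 mm above the panel; it moves with the fader
- cap2 (a point): centre of the top of the cap of fader 2, 13 mm above the panel. The grey cap is a block 24 mm long (desk x), 12 wide (desk y), from 3 to 13 mm above the panel; it moves with the fader
- cap3 (a point): centre of the top of the cap of fader 3, 13 mm above the panel. The grey cap is a block 24 mm long (desk x), 12 wide (desk y), from 3 to 13 mm above the panel; it moves with the fader
- cap4 (a point): centre of the top of the cap of fader 4, 13 mm above the panel. The grey cap is a block 24 mm long (desk x), 12 wide (desk y), from 3 to 13 mm above the panel; it moves with the fader
- cap5 (a point): centre of the top of the cap of fader 5, 13 mm above the panel. The grey cap is a block 24 mm long (desk x), 12 wide (desk y), from 3 to 13 mm above the panel; it moves with the fader
- standby (a joint): travel of the standby push button, m: 0 released, 0.006 fully pressed at its stop; a spring (about 1.5 N at first, 5 N at the stop) brings it back up
- standby_top (a point): centre of the top of the round grey standby button, 18 mm across in a steel bezel, at the right of the panel; its top stands 12.5 mm above the panel when released; it is pressed straight down
- adapter1: bare metal jack adapter in socket 1 (leftmost) at the start; None if that socket is empty. 58 mm long, 32 g. Origin at the tip of its plug, z from there to the top of its body. Plug round, 6.4 mm thick, z 0 to 30 mm; body hexagonal, z 30 to 58 mm, 14 mm across flats, a flat facing its own x axis and every 60 degrees. Seated, the body rests on the panel and stands 28 mm above it
- adapter2: the same kind of adapter in socket 2; None if absent. All are gripped alike: springs in the socket pinch the plug's last 10 mm. Pulled straight it holds 35 to 60 N, more than lifts the desk; while it is being turned (about 0.2 N m) it yields to 5 to 15 N and creeps up some 1 to 2 mm per radian turned; held still it sticks. Once 10 mm up it is free
- adapter3: the same kind of adapter in socket 3; None if absent
- adapter4: the same kind of adapter in socket 4 (the rightmost socket); None if absent
- tray: loose open steel parts tray, empty at the start, 130 mm (its x) by 170 mm (its y) and 36 mm high outside, walls and floor 3 mm, 0.3 kg. Origin at the centre of its underside, z up. It stands to the left or to the right of the desk
- meter: bystander: yellow multimeter lying flat, 170 x 85 mm, 46 mm high, on the other side of the desk from the tray; origin at the centre of its underside
- cutters: bystander: blue-handled side cutters lying on the bench, about 140 mm long, 13 mm high; origin near the middle, on the bench
- tape: bystander: roll of yellow tape lying flat, 76 mm across, 19 mm high; origin at the centre of its underside

How it is judged:
By the outcome, as a careful person would: the job done as asked, in the order asked, and still so for the second after the job is handed in, with the robot touching nothing.
Of adapter1, adapter2, adapter3, adapter4 only 2 to 3 are there at a start; the rules pass over those that are not, and their reading is None.
At some moment in a run one of tray may be knocked a few centimetres aside while the robot is not near it.
Once in a run the grip may slacken for a moment while it holds something.
It also fails if it takes over 210 s, if anything falls off the work surface, if the arm or the gripper's body presses on something with over 40 N, if the wrist force passes 120 N, or if a joint passes its speed limit or range.

ROBOT

A 6-joint arm with a two-finger parallel gripper is mounted at the origin on the work surface. World frame = base frame: x ahead of the robot, y to its left, z up, the work surface at z = 0. Lengths are in m, angles in degrees, forces in N, time in s.
With the tool pointing down it reaches from about 0.25 to 0.725 m from the base axis. Payload 9.7 kg.
Tool frame: the origin (TCP) lies at the very end of the fingers, on their centre line; the grasp point (between the pads) lies 19 mm behind it (bot.grip_depth is the distance from the TCP to the grasp point, in m); z points along the fingers, y is the direction in which the jaws open and shut (so a half turn about z gives the same grasp; the last joint's range is limited). The gripper opens to 85 mm and grips with 20 to 120 N. Pads are 22 mm wide; open, the fingers measure 114 mm over their backs; the gripper's body (76 mm by 85 mm) begins 54 mm behind the grasp point. The pads swing forward as they close: fully open they stand 13 mm farther back than shut.
Start: joints at [-77.12, 4.979, 10.078, 95.1, 0, 90], TCP at [0.123, -0.536, 0.231] pointing down, gripper open.
Joint ranges: [-179.16, 179.16], [-48.56, 103.87], [-65.8, 70.77], [-126.05, 130.52], [-82.76, 87.17], [-180, 180]. Speed limits (degrees/s): [127.2, 127.2, 147.25, 180, 180, 180].

INTERFACE

Orientations are given as [roll, pitch, yaw] about the fixed x, y, z axes, in that order (R = Rz(yaw) Ry(pitch) Rx(roll)).
In Python, from workcell import telemetry, optics, order, bot gives the robot as it stands. The module is installed in compiled form; this text tells all that it offers.
- The arm moves only by the shell command python3 -m inch 'ROWS' [FORCE]. ROWS is JSON, a list of rows, each a list of 7 numbers: the shift along the tool's x, y, z in m, then the turn, a rotation vector about the tool's x, y, z in rad, then the closure, from 0 (fully open) to 1 (shut). In form: [[tx, ty, tz, rx, ry, rz, grip], ...]. A call has 1 to 12 rows; each row is the pose to reach, as a shift and turn from the pose commanded when the call began, along the tool's axes at that moment; what a row does not reach only later rows make up. A row lasts 1/12 s, in which the tool goes at most 41.7 mm and 7.16 degrees, less where a joint would pass 70% of its speed; a pose out of reach is approached as far as the arm can. A call with a gripper value outside its range is refused whole. The fingers move at their own pace and stop on an object; FORCE is the grip in N (left out, the last holds). Time passes only in rows, so rows that repeat a pose let the fingers close. It gives the time, the measured TCP pose, the force and the opening at its end, in the units of the state.
- telemetry.get_obs(): the state, without advancing time (a new reading comes with each control period).
- optics.camera(name): name is "side" or "top" or "wrist"; returns (picture, depth): 420x560x3 uint8, red, green, blue; 420x560 float32, m along the optical axis (not along the pixel's ray), 0 where there is no reading.
- optics.camera_info(name): a dict with "camera_matrix" (3x3 intrinsics, pixels), "k1" (the pictures are not rectified: a ray, as slopes to the right and down, at radius r is drawn at 1 + k1 r^2 times it, then the intrinsics apply), "xyz" and "attitude" of the camera in the world; the wrist camera has in their place "mount" (4x4, takes a point from camera to tool coordinates, whose origin is the TCP and whose axes are the flange's). Camera axes: x right, y down, z forward; pixel columns grow to the right and rows downward; lengths in m; the calibration is good to about 2 mm. A picture is of the moment at which its call begins: read the wrist's pose just before it. camera_info takes no time and is no camera call.
- order.job_done(): hands the job in, once; it reports no verdict.
The state is a dict: "time": time; "q": joint angles; "qd": joint speeds; "joint_efforts": joint torques, N m; "ee_pos": TCP position; "tcp_rot": TCP orientation; "wrist_force": force on the tool from outside, world axes, zero at the start; "torque": the same for the moment, N m; "opening": finger opening in m.
Only numpy, scipy, OpenCV 4.12 (cv2) and the standard library are available. Lean on these libraries where they do the work, as an engineer would, in place of code of your own. Each camera call takes 0.05 s, during which the arm holds its last target. There are 200 camera calls.

## Working session

There is one attempt and no reset: what is moved stays moved. The work goes in short steps, Python scripts to look and compute and a shell command to move; the robot and the scene stay as the last step left them, time stands still between calls to the robot, and variables do not carry over. Pictures are saved under pics/ and viewed, about 12 in all and at most 16, crops included, and the job is handed in when it is done.

```bash
mkdir -p pics; ls; cat > h.py <<'E'
import numpy as np, cv2
from scipy.spatial.transform import Rotation as R
from workcell import telemetry, optics, order, bot
def cam(name, save=None):
    o=telemetry.get_obs(); im,d=optics.camera(name)
    if save: cv2.imwrite('pics/'+save,im[:,:,::-1])
    return o,im,d
def cloud(name,o,d):
    i=optics.camera_info(name); K=np.array(i['camera_matrix']); k=i['k1']
    v,u=np.mgrid[:420,:560]
    xd=(u-K[0,2])/K[0,0]; yd=(v-K[1,2])/K[1,1]
    x,y=xd.copy(),yd.copy()
    for _ in range(20):
        s=1+k*(x*x+y*y); x=xd/s;y=yd/s
    p=np.stack([x*d,y*d,d],-1)
    if name=='wrist':
        M=np.array(i['mount']); p=p@M[:3,:3].T+M[:3,3]
        Rt=R.from_euler('xyz',o['tcp_rot'],degrees=True).as_matrix(); return p@Rt.T+np.array(o['ee_pos'])
    a=np.array(i['attitude'])
    Rt=a if a.shape==(3,3) else R.from_euler('xyz',a,degrees=True).as_matrix()
    return p@Rt.T+np.array(i['xyz'])
E
python3 - <<'E'
from h import *
print(telemetry.get_obs()); print(bot.grip_depth)
for n in ['top','side','wrist']: print(n,optics.camera_info(n))
o,im,d=cam('top','top0.png'); P=cloud('top',o,d); np.save('P0.npy',P)
for u,v in [(50,50),(500,50),(50,380),(500,380),(280,210)]: print(u,v,P[v,u].round(3))
cam('side','side0.png')
E
```

```text
pics
{'time': 0.0, 'q': array([-7.71202363e+01,  5.01189399e+00,  1.00343219e+01,  9.50975485e+01,
        8.29288156e-04,  9.00015673e+01]), 'qd': array([-0.01097826, -0.04245625, -0.04963319, -0.05034341,  0.04046583,
       -0.01751015]), 'joint_efforts': array([-2.12218383e-04, -5.20379877e+01,  4.64811838e+01,  1.57503696e-02,
       -8.62567276e-05, -3.02460580e-05]), 'ee_pos': array([ 0.12255448, -0.53595228,  0.23057425]), 'tcp_rot': array([-1.79924879e+02, -8.27232550e-04,  1.28781953e+01]), 'wrist_force': array([-0.66475835, -0.11622814, -0.10286178]), 'torque': array([ 0.0081444 , -0.02247472,  0.01245942]), 'opening': 0.0855452048621224}
0.0187
top {'camera_matrix': array([[425.71098601,   0.        , 284.3092313 ],
       [  0.        , 425.71098601, 212.18559854],
       [  0.        ,   0.        ,   1.        ]]), 'k1': -0.014306050457038068, 'xyz': array([ 0.44883387, -0.00249761,  1.06657685]), 'attitude': array([-1.73573284e+02,  1.02410887e-01, -9.03945223e+01])}
side {'camera_matrix': array([[438.13422799,   0.        , 288.51181742],
       [  0.        , 438.13
[... 224 characters left out ...]
st {'camera_matrix': array([[314.85374554,   0.        , 279.22082521],
       [  0.        , 314.85374554, 206.57890259],
       [  0.        ,   0.        ,   1.        ]]), 'k1': -0.007470231379830846, 'mount': array([[ 6.66606610e-04, -9.53692836e-01, -3.00781532e-01,
         7.69641173e-02],
       [ 9.99999778e-01,  6.28262120e-04,  2.24207178e-04,
        -7.28549322e-04],
       [-2.48551360e-05, -3.00781615e-01,  9.53693043e-01,
        -1.43017119e-01],
       [ 0.00000000e+00,  0.00000000e+00,  0.00000000e+00,
         1.00000000e+00]])}
50 50 [ 1.4    1.055 -0.753]
500 50 [ 1.385 -0.98  -0.754]
50 380 [0.163 0.57  0.002]
500 380 [ 0.156 -0.522 -0.   ]
280 210 [0.566 0.009 0.072]
```

View pics/top0.png

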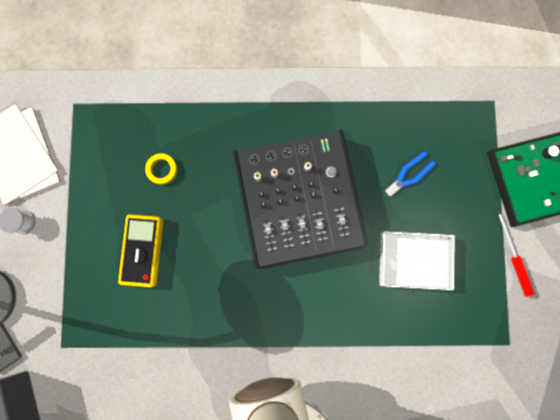

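View pics/side0.png

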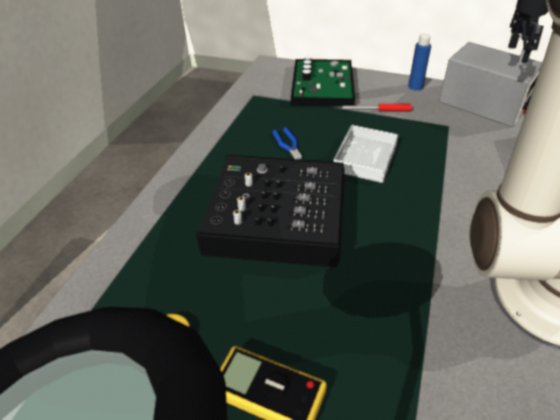

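```bash
cat >> h.py <<'E'
def rect(P,z0,z1,x0,x1,y0,y1):
    m=(P[...,2]>z0)&(P[...,2]<z1)&(P[...,0]>x0)&(P[...,0]<x1)&(P[...,1]>y0)&(P[...,1]<y1)
    return cv2.minAreaRect(P[m][:,:2].astype(np.float32)*1000), P[m][:,2].mean(), m.sum()
E
python3 - <<'E'
from h import *
P=np.load('P0.npy')
print(P[200,240:360:20].round(3).tolist())
print('desk',rect(P,.063,.076,.3,.8,-.2,.2))
print('tray',rect(P,.028,.045,.25,.6,-.5,-.2))
print('meter',rect(P,.03,.06,.2,.6,.25,.5))
for u,v in [(257,176),(275,173),(291,171),(308,166),(331,171),(268,228),(285,226),(302,224),(319,223),(342,218)]: print(u,v,P[v,u].round(3))
E
```

```text
[[0.6, 0.11, 0.003], [0.59, 0.056, 0.072], [0.589, 0.008, 0.081], [0.59, -0.039, 0.069], [0.59, -0.086, 0.068], [0.589, -0.133, 0.071]]
desk (((594.9033813476562, -38.57441711425781), (289.9288635253906, 270.7567138671875), 11.00135612487793), np.float64(0.06967016620447067), np.int64(12851))
tray (((445.72607421875, -323.2512512207031), (170.21080017089844, 130.42091369628906), 86.44548797607422), np.float64(0.03469946406088304), np.int64(428))
meter (((474.418701171875, 351.00872802734375), (86.27449035644531, 170.08929443359375), 84.77540588378906), np.float64(0.03738296637414675), np.int64(2409))
257 176 [0.642 0.061 0.099]
275 173 [0.649 0.019 0.097]
291 171 [ 0.663 -0.018  0.057]
308 166 [ 0.665 -0.057  0.099]
331 171 [ 0.657 -0.112  0.081]
268 228 [0.523 0.037 0.079]
285 226 [ 0.527 -0.003  0.082]
302 224 [ 0.532 -0.042  0.081]
319 223 [ 0.534 -0.082  0.084]
342 218 [ 0.545 -0.135  0.085]
```

```bash
cat >> h.py <<'E'
def row(x,y,z,yaw=None,frm=None):
    o=telemetry.get_obs(); Rt=R.from_euler('xyz',o['tcp_rot'],degrees=True).as_matrix()
    d=Rt.T@(np.array([x,y,z])-o['ee_pos'])
    rz=0 if yaw is None else -np.radians((yaw-o['tcp_rot'][2]+180)%360-180)
    print('row',d.round(4).tolist(),'rz',round(rz,4)); return d
E
python3 -c "
from h import *
row(.51,-.05,.21,10.7)"
```

```text
row [0.486, -0.3873, 0.0211] rz 0.0381
```

```bash
r='[0.486,-0.387,0.02,0,0,0.038,1]'
python3 -m inch '[[0.486,-0.387,0.02,0,0,0.038,1],[0.486,-0.387,0.02,0,0,0.038,1],[0.486,-0.387,0.02,0,0,0.038,1],[0.486,-0.387,0.02,0,0,0.038,1],[0.486,-0.387,0.02,0,0,0.038,1],[0.486,-0.387,0.02,0,0,0.038,1],[0.486,-0.387,0.02,0,0,0.038,1],[0.486,-0.387,0.02,0,0,0.038,1],[0.486,-0.387,0.02,0,0,0.038,1],[0.486,-0.387,0.02,0,0,0.038,1],[0.486,-0.387,0.02,0,0,0.038,1],[0.486,-0.387,0.02,0,0,0.038,1]]' 40
python3 -c "
from h import *
row(.51,-.05,.21,10.7)"
```

```text
time: 1.1
ee_pos: [0.4351, -0.1435, 0.2151]
tcp_rot: [180.0, -0.0, 10.7]
wrist_force: [1.0, -1.1, -0.7]
opening: -0.0001
row [0.091, -0.078, 0.0051] rz 0.0002
```

```bash
python3 -m inch '[[0.045,-0.039,0.005,0,0,0,1],[0.091,-0.078,0.005,0,0,0,1],[0.091,-0.078,0.005,0,0,0,1],[0.091,-0.078,0.005,0,0,0,1],[0.091,-0.078,0.005,0,0,0,1],[0.091,-0.078,0.005,0,0,0,1]]'
python3 - <<'E'
from h import *
o,im,d=cam('wrist','w0.png'); P=cloud('wrist',o,d); np.save('P1.npy',P); np.save('I1.npy',im)
print(o['ee_pos'],o['tcp_rot'],o['wrist_force'])
print('desk',rect(P,.064,.076,.3,.8,-.22,.2))
E
```

```text
time: 1.6
ee_pos: [0.5089, -0.052, 0.2098]
tcp_rot: [-180.0, 0.1, 10.7]
wrist_force: [-0.9, -0.5, 0.6]
opening: 0.0004
[ 0.50890707 -0.05201874  0.20981277] [-1.79993959e+02  6.33651635e-02  1.07413504e+01] [-0.94136681 -0.45174526  0.57050782]
desk (((559.9207763671875, -43.64756774902344), (212.70802307128906, 269.5166320800781), 10.819586753845215), np.float64(0.06997976121369721), np.int64(70222))
```

View pics/w0.png

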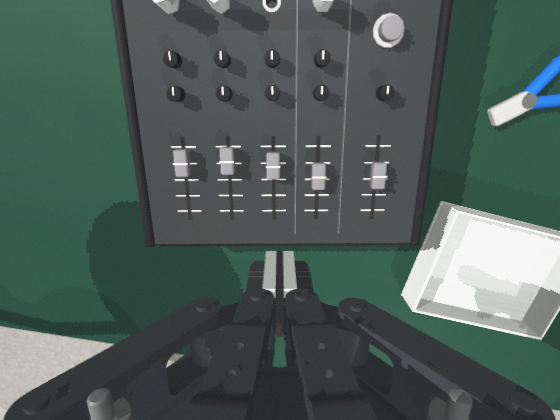

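```bash
cat >> h.py <<'E'
def blobs(P,z0,z1,x0,x1,y0,y1,n=15):
    m=(P[...,2]>z0)&(P[...,2]<z1)&(P[...,0]>x0)&(P[...,0]<x1)&(P[...,1]>y0)&(P[...,1]<y1)
    k,l,s,c=cv2.connectedComponentsWithStats(m.astype(np.uint8))
    return [(c[i].round().tolist(),P[l==i].mean(0).round(4).tolist(),int(s[i,4]),np.round(cv2.minAreaRect(P[l==i][:,:2].astype(np.float32)*1000)[0],1).tolist()) for i in range(1,k) if s[i,4]>n]
E
python3 - <<'E'
from h import *
P=np.load('P1.npy')
m=(P[...,2]>.06)&(P[...,2]<.073)
# side & front edges: per-row extents
pts=[];
for v in range(150,235,5):
    u=np.where(m[v,100:460])[0]+100
    pts.append((P[v,u[0],:2],P[v,u[-1],:2]))
L=np.array([p[0] for p in pts]);Rr=np.array([p[1] for p in pts])
F=[]
for u in range(170,400,10):
    if 240<u<315: continue
    v=np.where(m[150:300,u])[0]+150; F.append(P[v[-1],u,:2])
F=np.array(F)
def ln(a):
    vx,vy,x,y=cv2.fitLine(a.astype(np.float32),cv2.DIST_HUBER,0,.001,.001).ravel(); return np.degrees(np.arctan2(vy,vx)),x,y
print(ln(L),ln(Rr),ln(F))
th=np.radians(10.8); ex=np.array([np.cos(th),np.sin(th)]); ey=np.array([-ex[1],ex[0]])
print('y L',(L@ey).mean(),'y R',(Rr@ey).mean(),'x F',(F@ex).mean())
cx=np.median(F@ex)+.14; cy=(np.median(L@ey)+np.median(Rr@ey))/2
C=cx*ex+cy*ey; print('C',C)
for b in blobs(P,.078,.11,.4,.75,-.2,.15):
    q=np.array(b[1][:2])-C; q2=np.array(b[3])/1000-C
    print(b,'desk',(q@ex*1000).round(1),(q@ey*1000).round(1),'rect',(q2@ex*1000).round(1),(q2@ey*1000).round(1))
E
```

```text
(np.float32(11.388354), np.float32(0.4917652), np.float32(0.078546494)) (np.float32(11.509995), np.float32(0.54744524), np.float32(-0.1817423)) (np.float32(-78.92804), np.float32(0.45909426), np.float32(-0.07890514))
y L -0.015090542876942765 y R -0.28103061659448025 x F 0.4359829558055129
C [ 0.59340711 -0.03755696]
([165.0, 4.0], [0.6399, 0.0591, 0.0882], 173, [640.5, 59.2]) desk 63.8 86.2 rect 64.4 86.2
([218.0, 4.0], [0.6474, 0.0207, 0.0881], 154, [648.0, 21.6]) desk 64.0 47.1 rect 64.7 47.9
([324.0, 4.0], [0.662, -0.0557, 0.0878], 134, [663.2, -55.9]) desk 64.0 -30.7 rect 65.1 -31.1
([391.0, 28.0], [0.6575, -0.1104, 0.0821], 497, [657.6, -110.8]) desk 49.3 -83.6 rect 49.3 -84.0
([272.0, 58.0], [0.6197, -0.0243, 0.0826], 216, [619.8, -24.2]) desk 28.3 8.1 rect 28.4 8.2
([322.0, 57.0], [0.6275, -0.0632, 0.0825], 218, [627.6, -63.3]) desk 28.7 -31.6 rect 28.8 -31.7
([171.0, 58.0], [0.6044, 0.0536, 0.0824], 216, [604.3, 53.9]) desk 27.9 87.5 rect 27.8 87.8
([221.0, 58.0], [0.6122, 0.0146, 0.0825], 221, [612.1, 14.8]) desk 28.2 47.7 rect 28.2 47.9
([174.0, 93.0], [0.5792, 0.0485, 0.0
[... 202 characters left out ...]
.1]) desk 2.5 8.0 rect 2.6 8.1
([321.0, 92.0], [0.602, -0.0682, 0.0825], 197, [602.1, -68.4]) desk 2.7 -31.7 rect 2.8 -31.9
([386.0, 92.0], [0.612, -0.1196, 0.0825], 198, [612.1, -119.9]) desk 2.9 -84.1 rect 2.9 -84.4
([227.0, 160.0], [0.5329, -0.001, 0.0826], 393, [532.6, -0.8]) desk -52.6 47.2 rect -52.8 47.5
([181.0, 163.0], [0.5237, 0.0376, 0.0824], 408, [523.3, 38.2]) desk -54.4 86.9 rect -54.7 87.6
([273.0, 166.0], [0.536, -0.0407, 0.0826], 367, [535.8, -40.7]) desk -57.0 7.7 rect -57.2 7.7
([318.0, 176.0], [0.5344, -0.0814, 0.0825], 373, [534.1, -81.8]) desk -66.2 -32.0 rect -66.5 -32.3
([379.0, 175.0], [0.5451, -0.1328, 0.0824], 388, [544.9, -133.6]) desk -65.3 -84.5 rect -65.6 -85.3
```

```bash
cat >> h.py <<'E'
C=np.array([.5976,-.0367]); th=np.radians(10.9)
ex=np.array([np.cos(th),np.sin(th)]); ey=np.array([-ex[1],ex[0]])
def D(x,y): return C+x/1000*ex+y/1000*ey
def inD(p): q=np.array(p[:2])-C; return np.array([q@ex,q@ey])*1000
def st():
    o=telemetry.get_obs(); print('t',round(o['time'],2),'desk',inD(o['ee_pos']).round(1),'z',round(o['ee_pos'][2]*1000,1),'yaw',round(o['tcp_rot'][2],2),'F',(o['wrist_force']).round(1),'Fd',(o['wrist_force'][:2]@ex).round(1),'T',o['torque'].round(2),'op',round(o['opening'],4))
E
cat > st.py <<'E'
from h import *
st()
E
python3 -c "
from h import *
st()
row(*D(-27,88),.0755,10.9)"
```

```text
t 1.65 desk [-90.2   1.2] z 210.1 yaw 10.68 F [ 0.2 -0.6  0.2] Fd 0.0 T [-0.03 -0.02 -0.01] op 0.0002
row [0.063, -0.087, 0.1346] rz -0.0039
```

```bash
python3 -m inch '[[0.063,-0.087,0.05,0,0,-0.004,1],[0.063,-0.087,0.05,0,0,-0.004,1],[0.063,-0.087,0.05,0,0,-0.004,1],[0.063,-0.087,0.08,0,0,-0.004,1],[0.063,-0.087,0.11,0,0,-0.004,1],[0.063,-0.087,0.11,0,0,-0.004,1],[0.063,-0.087,0.12,0,0,-0.004,1],[0.063,-0.087,0.128,0,0,-0.004,1],[0.063,-0.087,0.1345,0,0,-0.004,1],[0.063,-0.087,0.1345,0,0,-0.004,1]]' ; python3 st.py
python3 -m inch '[[-0.006,0,0,0,0,0,1],[-0.012,0,0,0,0,0,1],[-0.018,0,0,0,0,0,1],[-0.024,0,0,0,0,0,1],[-0.03,0,0,0,0,0,1],[-0.03,0,0,0,0,0,1]]'; python3 st.py
python3 - <<'E'
from h import *
o,im,d=cam('wrist','w1.png')
E
```

```text
time: 2.48
ee_pos: [0.5549, 0.0446, 0.0756]
tcp_rot: [180.0, -0.0, 10.9]
wrist_force: [0.4, 0.3, -0.2]
opening: -0.0002
t 2.48 desk [-26.5  87.9] z 75.6 yaw 10.88 F [ 0.4  0.3 -0.2] Fd 0.5 T [-0.02  0.   -0.  ] op -0.0002
time: 2.98
ee_pos: [0.5245, 0.0393, 0.0762]
tcp_rot: [-180.0, -0.0, 10.9]
wrist_force: [1.0, 0.5, 0.7]
opening: -0.0001
t 2.98 desk [-57.4  88.5] z 76.2 yaw 10.93 F [1.  0.5 0.7] Fd 1.0 T [-0.02 -0.05  0.01] op -0.0001
```

View pics/w1.png

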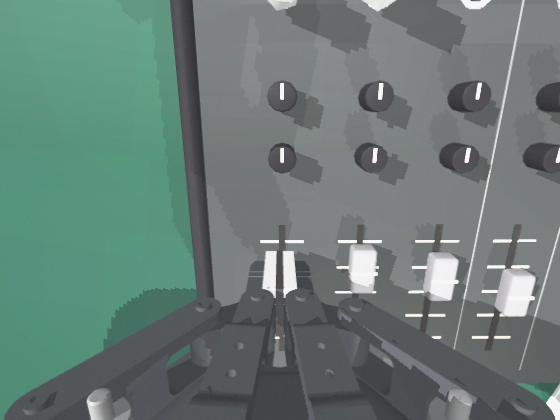

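```bash
python3 -m inch '[[-0.005,0,0,0,0,0,1],[-0.01,0,0,0,0,0,1],[-0.015,0,0,0,0,0,1],[-0.015,0,0,0,0,0,1]]' >/dev/null; python3 st.py
for i in 1 2 3 4; do python3 -m inch '[[-0.002,0,0,0,0,0,1],[-0.004,0,0,0,0,0,1],[-0.004,0,0,0,0,0,1]]' >/dev/null;  python3 st.py; done
```

```text
t 3.37 desk [-72.3  88.5] z 75.7 yaw 10.93 F [ 0.3 -0.7 -0.2] Fd 0.2 T [0.05 0.01 0.02] op -0.0001
t 3.62 desk [-75.7  88.5] z 75.7 yaw 10.93 F [-0.1 -0.3  0.5] Fd -0.1 T [-0.03  0.03 -0.01] op 0.0004
t 3.87 desk [-79.7  88.4] z 75.6 yaw 10.93 F [ 0.3  0.3 -0.3] Fd 0.4 T [0.02 0.   0.05] op -0.0
t 4.12 desk [-83.2  88.4] z 75.8 yaw 10.93 F [ 2.2  0.3 -1.1] Fd 2.2 T [ 0.1  -0.58 -0.01] op -0.0003
t 4.37 desk [-86.   88.2] z 76.0 yaw 10.93 F [ 7.5  0.1 -2.6] Fd 7.4 T [ 0.03 -1.64  0.05] op 0.0001
```

```bash
python3 -m inch '[[0.003,0,0,0,0,0,1],[0.006,0,-0.01,0,0,0,1],[0.04,0,-0.03,0,0,0,1],[0.06,0.02,-0.03,0,0,0,1],[0.06,0.04,-0.03,0,0,0,1],[0.06,0.04,-0.03,0,0,0,1],[0.06,0.04,-0.03,0,0,0,1]]'; python3 st.py
python3 - <<'E'
from h import *
o,im,d=cam('wrist','w2.png'); P=cloud('wrist',o,d)
for b in blobs(P,.078,.0865,.4,.6,-.2,.15): print(b[0],b[2],inD(b[1]),inD(np.array(b[3])/1000))
E
```

```text
time: 4.95
ee_pos: [0.5616, 0.0052, 0.1058]
tcp_rot: [-180.0, 0.1, 10.9]
wrist_force: [1.1, 0.5, -0.4]
opening: -0.0003
t 4.95 desk [-27.5  47.9] z 105.8 yaw 10.85 F [ 1.1  0.5 -0.4] Fd 1.1 T [-0.02 -0.01  0.01] op -0.0003
[203.0, 169.0] 128 [17.87614687 89.12768017] [17.6004688  89.28260468]
[208.0, 208.0] 398 [-3.96249323 87.83392652] [-4.49493983 88.2419714 ]
[279.0, 207.0] 389 [-3.40590763 48.41755666] [-3.97617332 48.6292098 ]
[351.0, 206.0] 399 [-2.9475179   9.02009635] [-3.53304498  8.62366472]
[420.0, 211.0] 164 [ -5.57101927 -29.98755983] [ -6.09981771 -30.08940385]
[345.0, 290.0] 391 [-56.5651388    8.75414604] [-59.71537177   7.73138889]
[492.0, 309.0] 830 [-70.20062245 -83.73608904] [-71.46622433 -85.01993167]
[408.0, 308.0] 614 [-69.16382059 -31.28587415] [-71.02224584 -31.94637061]
```

View pics/w2.png

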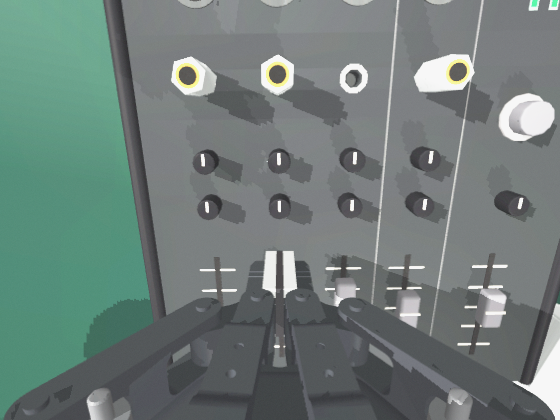

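```bash
python3 -m inch '[[0,0,0.012,0,0,0,1],[0,0,0.024,0,0,0,1],[0,0,0.03,0,0,0,1],[0,0,0.03,0,0,0,1],[-0.008,0,0.03,0,0,0,1],[-0.016,0,0.03,0,0,0,1],[-0.024,0,0.03,0,0,0,1],[-0.032,0,0.03,0,0,0,1],[-0.04,0,0.03,0,0,0,1],[-0.047,0,0.03,0,0,0,1],[-0.052,0,0.03,0,0,0,1],[-0.055,0,0.03,0,0,0,1]]'>/dev/null; python3 st.py
python3 -m inch '[[-0.002,0,0,0,0,0,1],[-0.003,0,0,0,0,0,1],[-0.003,0,0,0,0,0,1]]' >/dev/null;  python3 st.py
```

```text
t 6.0 desk [-83.   48.3] z 76.1 yaw 10.92 F [ 1.3 -0.8  0.1] Fd 1.1 T [-0.07 -0.25  0.06] op -0.0003
t 6.25 desk [-85.3  48.4] z 75.8 yaw 10.93 F [ 0.4 -0.9 -0.1] Fd 0.3 T [-0.   -0.01  0.01] op -0.0001
```

```bash
for i in 1 2; do python3 -m inch '[[-0.001,0,0,0,0,0,1],[-0.0015,0,0,0,0,0,1],[-0.0015,0,0,0,0,0,1]]' >/dev/null;  python3 st.py; done
```

```text
t 6.5 desk [-85.6  48.4] z 75.8 yaw 10.95 F [ 6.7  1.6 -1.1] Fd 6.8 T [ 0.28 -1.28  0.09] op 0.0004
t 6.75 desk [-85.9  48.4] z 76.0 yaw 10.96 F [12.8  2.5 -4.6] Fd 13.0 T [ 0.46 -2.61  0.08] op 0.0002
```

```bash
python3 -m inch '[[0.004,0,0,0,0,0,1],[0.01,0,-0.02,0,0,0,1],[0.04,0,-0.03,0,0,0,1],[0.061,0.02,-0.03,0,0,0,1],[0.061,0.04,-0.03,0,0,0,1],[0.061,0.04,-0.03,0,0,0,1],[0.061,0.04,-0.03,0,0,0,1]]'>/dev/null; python3 st.py
python3 -m inch '[[0,0,0.012,0,0,0,1],[0,0,0.024,0,0,0,1],[0,0,0.03,0,0,0,1],[0,0,0.03,0,0,0,1],[-0.008,0,0.03,0,0,0,1],[-0.016,0,0.03,0,0,0,1],[-0.024,0,0.03,0,0,0,1],[-0.032,0,0.03,0,0,0,1],[-0.04,0,0.03,0,0,0,1],[-0.047,0,0.03,0,0,0,1],[-0.052,0,0.03,0,0,0,1],[-0.055,0,0.03,0,0,0,1]]'>/dev/null; python3 st.py
python3 -m inch '[[-0.002,0,0,0,0,0,1],[-0.003,0,0,0,0,0,1],[-0.003,0,0,0,0,0,1]]' >/dev/null;  python3 st.py
```

```text
t 7.33 desk [-27.6   8. ] z 104.9 yaw 10.86 F [-0.4 -0.  -0.6] Fd -0.4 T [ 0.01 -0.03 -0.  ] op 0.0004
t 8.33 desk [-82.9   8.3] z 76.1 yaw 10.92 F [1.1 0.4 1.1] Fd 1.1 T [-0.05 -0.26  0.06] op 0.0
t 8.58 desk [-85.    8.3] z 75.9 yaw 10.93 F [ 2.1 -0.4  1.2] Fd 2.0 T [-0.03 -0.42  0.05] op -0.0001
```

```bash
python3 -m inch '[[-0.0007,0,0,0,0,0,1],[-0.001,0,0,0,0,0,1],[-0.001,0,0,0,0,0,1]]' >/dev/null;  python3 st.py
python3 -m inch '[[0.004,0,0,0,0,0,1],[0.01,0,-0.02,0,0,0,1],[0.04,0,-0.03,0,0,0,1],[0.055,0.02,-0.03,0,0,0,1],[0.055,0.04,-0.03,0,0,0,1],[0.055,0.04,-0.03,0,0,0,1],[0.055,0.04,-0.03,0,0,0,1]]'>/dev/null; python3 st.py
python3 -m inch '[[0,0,0.012,0,0,0,1],[0,0,0.024,0,0,0,1],[0,0,0.03,0,0,0,1],[0,0,0.03,0,0,0,1],[-0.006,0,0.03,0,0,0,1],[-0.012,0,0.03,0,0,0,1],[-0.02,0,0.03,0,0,0,1],[-0.027,0,0.03,0,0,0,1],[-0.034,0,0.03,0,0,0,1],[-0.04,0,0.03,0,0,0,1],[-0.045,0,0.03,0,0,0,1],[-0.049,0,0.03,0,0,0,1]]'>/dev/null; python3 st.py
python3 -m inch '[[-0.002,0,0,0,0,0,1],[-0.0025,0,0,0,0,0,1],[-0.0025,0,0,0,0,0,1]]' >/dev/null;  python3 st.py
```

```text
t 8.83 desk [-85.2   8.3] z 76.0 yaw 10.95 F [ 6.5 -0.   0.8] Fd 6.4 T [ 0.17 -1.36  0.05] op -0.0001
t 9.42 desk [-31.7 -31.9] z 104.8 yaw 10.86 F [-0.3  0.3  0.3] Fd -0.2 T [ 0.04  0.03 -0.04] op 0.0001
t 10.42 desk [-80.8 -31.7] z 76.1 yaw 10.92 F [ 1.6 -0.9  0.3] Fd 1.4 T [-0.03 -0.18  0.  ] op 0.0001
t 10.67 desk [-82.9 -31.6] z 75.7 yaw 10.93 F [-0.1  0.   0.8] Fd -0.1 T [ 0.02 -0.    0.03] op 0.0
```

```bash
python3 -m inch '[[-0.001,0,0,0,0,0,1],[-0.002,0,0,0,0,0,1],[-0.0028,0,0,0,0,0,1],[-0.0028,0,0,0,0,0,1]]' >/dev/null;  python3 st.py
python3 -m inch '[[0.004,0,0,0,0,0,1],[0.01,0,-0.02,0,0,0,1],[0.04,0,-0.03,0,0,0,1],[0.055,0.02,-0.03,0,0,0,1],[0.055,0.053,-0.03,0,0,0,1],[0.055,0.053,-0.03,0,0,0,1],[0.055,0.053,-0.03,0,0,0,1]]'>/dev/null; python3 st.py
python3 -m inch '[[0,0,0.012,0,0,0,1],[0,0,0.024,0,0,0,1],[0,0,0.03,0,0,0,1],[0,0,0.03,0,0,0,1],[-0.006,0,0.03,0,0,0,1],[-0.012,0,0.03,0,0,0,1],[-0.02,0,0.03,0,0,0,1],[-0.027,0,0.03,0,0,0,1],[-0.034,0,0.03,0,0,0,1],[-0.04,0,0.03,0,0,0,1],[-0.045,0,0.03,0,0,0,1],[-0.049,0,0.03,0,0,0,1]]'>/dev/null; python3 st.py
python3 -m inch '[[-0.002,0,0,0,0,0,1],[-0.003,0,0,0,0,0,1],[-0.003,0,0,0,0,0,1]]' >/dev/null;  python3 st.py
```

```text
t 11.0 desk [-84.6 -31.5] z 75.8 yaw 10.95 F [ 6.   1.1 -3.3] Fd 6.1 T [ 0.26 -1.2   0.03] op 0.0001
t 11.58 desk [-30.8 -85.5] z 104.9 yaw 10.83 F [ 0.4  0.5 -0.1] Fd 0.5 T [ 0.04 -0.02  0.01] op -0.0001
t 12.58 desk [-80.1 -84.8] z 76.1 yaw 10.92 F [1.3 0.1 0.6] Fd 1.3 T [-0.04 -0.2   0.01] op -0.0002
t 12.83 desk [-82.7 -84.6] z 75.7 yaw 10.93 F [0.8 0.3 0.1] Fd 0.9 T [-0.02 -0.05 -0.03] op -0.0002
```

```bash
python3 -m inch '[[-0.001,0,0,0,0,0,1],[-0.002,0,0,0,0,0,1],[-0.002,0,0,0,0,0,1]]' >/dev/null;  python3 st.py
python3 -m inch '[[0.004,0,0,0,0,0,1],[0.004,0,-0.03,0,0,0,1],[0.004,0,-0.07,0,0,0,1],[0.02,0,-0.12,0,0,0,1],[0.05,-0.04,-0.14,0,0,0,1],[0.07,-0.085,-0.14,0,0,0,1],[0.07,-0.085,-0.14,0,0,0,1],[0.07,-0.085,-0.14,0,0,0,1],[0.07,-0.085,-0.14,0,0,0,1]]'>/dev/null; python3 st.py
python3 - <<'E'
from h import *
o,im,d=cam('wrist','w3.png'); P=cloud('wrist',o,d); np.save('P3.npy',P)
A=[];B=[]
for b in blobs(P,.078,.105,.4,.75,-.2,.15):
    print(b[0],b[2],b[1],inD(b[1]).round(1))
E
```

```text
t 13.08 desk [-83.9 -84.6] z 75.7 yaw 10.95 F [ 3.5  0.6 -0.9] Fd 3.5 T [ 0.19 -1.02 -0.  ] op 0.0002
t 13.83 desk [-14.1   1.6] z 215.4 yaw 11.07 F [-0.4 -0.5 -0.7] Fd -0.5 T [ 0.01  0.02 -0.02] op 0.0003
[173.0, 106.0] 407 [0.6432, 0.0611, 0.0947] [63.3 87.4]
[222.0, 106.0] 346 [0.6511, 0.0226, 0.0959] [63.7 48.1]
[320.0, 105.0] 319 [0.6669, -0.0539, 0.0967] [ 64.8 -30. ]
[380.0, 130.0] 357 [0.6573, -0.1101, 0.0821] [ 44.7 -83.4]
[227.0, 156.0] 164 [0.6102, 0.0149, 0.0826] [22.1 48.3]
[272.0, 155.0] 158 [0.6181, -0.0239, 0.0828] [22.6  8.7]
[318.0, 155.0] 159 [0.6261, -0.0628, 0.0826] [ 23.1 -31. ]
[182.0, 156.0] 168 [0.6021, 0.0537, 0.0825] [21.5 87.9]
[273.0, 184.0] 152 [0.5929, -0.0292, 0.0826] [-3.2  8.3]
[317.0, 184.0] 148 [0.6009, -0.068, 0.0828] [ -2.7 -31.4]
[375.0, 183.0] 159 [0.6116, -0.1195, 0.0825] [ -1.9 -84. ]
[185.0, 185.0] 160 [0.5769, 0.0485, 0.0825] [-4.2 87.6]
[228.0, 185.0] 153 [0.5849, 0.0097, 0.0826] [-3.7 48. ]
[235.0, 285.0] 279 [0.4839, -0.0112, 0.0824] [-106.8   46.5]
[316.0, 283.0] 165 [0.5026, -0.0905, 0.0825] [-103.5  -34.9]
[367.0, 284.0] 290 [0.5105, -0.1404, 0.0823] [-105.1  -85.4]
[195.0, 285.0] 284 [0.476, 0.0277, 0.0823] [-107.2   86.2]
```

View pics/w3.png

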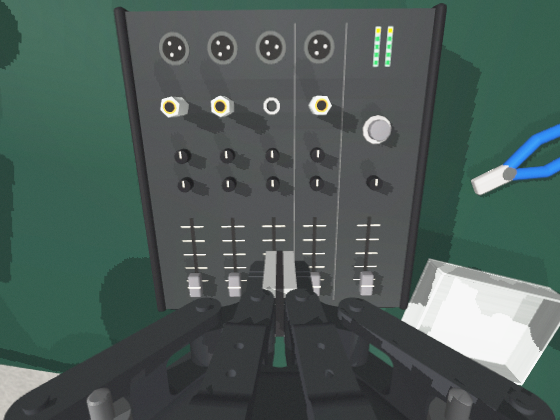

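```bash
python3 - <<'E'
from h import *
P=np.load('P3.npy')
q=[(24,48),(24,8),(24,-32),(24,88),(-2,8),(-2,-32),(-2,-85),(-2,88),(-2,48)]
w=[(.6102,.0149),(.6181,-.0239),(.6261,-.0628),(.6021,.0537),(.5929,-.0292),(.6009,-.068),(.6116,-.1195),(.5769,.0485),(.5849,.0097)]
q=np.array(q)/1000;w=np.array(w)
a=q-q.mean(0);b=w-w.mean(0)
t=np.arctan2((a[:,0]*b[:,1]-a[:,1]*b[:,0]).sum(),(a*b).sum()); r=np.array([[np.cos(t),-np.sin(t)],[np.sin(t),np.cos(t)]])
c=w.mean(0)-r@q.mean(0); print(np.degrees(t),c,((q@r.T+c-w)*1000).round(1).tolist())
s=open('h.py').read().replace('C=np.array([.5976,-.0367]); th=np.radians(10.9)',f'C=np.array([{c[0]:.4f},{c[1]:.4f}]); th=np.radians({np.degrees(t):.2f})'); open('h.py','w').write(s)
for x,y in [(45,-85),(66,88),(66,48),(66,-32)]: print(x,y,c+r@np.array([x,y])/1000)
# adapter tops & hexes
for bb in blobs(P,.094,.105,.4,.75,-.2,.15): print(bb)
E
python3 -c "
from h import *
st(); row(*D(45,-85),.12,th*57.29578)"
```

```text
11.660086991278579 [ 0.59639637 -0.03667918] [[0.0, 0.3], [0.2, -0.1], [0.3, -0.4], [0.0, 0.7], [-0.1, -0.0], [0.0, -0.4], [0.0, -0.8], [-0.2, 0.6], [-0.2, 0.2]]
45 -85 [ 0.65764668 -0.11083038]
66 88 [0.64324913 0.06284378]
66 48 [0.65133334 0.02366922]
66 -32 [ 0.66750175 -0.05467988]
([170.0, 106.0], [0.643, 0.0624, 0.0977], 301, [642.8, 62.9])
([220.0, 106.0], [0.6509, 0.0234, 0.0978], 291, [650.6, 23.5])
([321.0, 105.0], [0.6669, -0.0544, 0.0978], 290, [666.7, -54.4])
t 13.88 desk [-13.5   0.7] z 215.2 yaw 11.0 F [-0.2 -1.2 -0.4] Fd -0.4 T [-0.04  0.02 -0.05] op 0.0001
row [0.0596, 0.085, 0.0951] rz -0.0116
```

```bash
python3 - <<'E'
from h import *
P=np.load('P3.npy')
print((P[112:148:3,377,2]*1000).round(0)); print((P[130,360:396:3,2]*1000).round(0))
E
python3 -m inch '[[0.03,0.04,0.05,0,0,-0.0116,1],[0.06,0.08,0.09,0,0,-0.0116,1],[0.06,0.085,0.095,0,0,-0.0116,1],[0.06,0.085,0.095,0,0,-0.0116,1],[0.06,0.085,0.095,0,0,-0.0116,1]]'>/dev/null; python3 st.py; python3 -c "
from h import *
row(*D(45,-85),.085,th*57.29578)"
```

```text
[70. 71. 72. 83. 83. 83. 82. 83. 82. 81. 73. 71.]
[72. 72. 73. 80. 82. 82. 82. 82. 82. 82. 82. 70.]
t 14.3 desk [ 43.8 -87.9] z 115.7 yaw 11.4 F [ 0.7 -0.9 -1.1] Fd 0.5 T [-0.02 -0.03  0.01] op -0.0003
row [0.0014, -0.0028, 0.0307] rz -0.0046
```

```bash
python3 -m inch '[[0.0014,-0.0028,0.015,0,0,-0.0046,1],[0.0014,-0.0028,0.028,0,0,-0.0046,1],[0.0014,-0.0028,0.033,0,0,-0.0046,1],[0.0014,-0.0028,0.036,0,0,-0.0046,1],[0.0014,-0.0028,0.038,0,0,-0.0046,1],[0.0014,-0.0028,0.038,0,0,-0.0046,1]]'>/dev/null; python3 st.py
for i in 1 2; do python3 -m inch '[[0,0,0.0007,0,0,0,1],[0,0,0.001,0,0,0,1],[0,0,0.001,0,0,0,1]]'>/dev/null; python3 st.py; done
```

```text
t 14.8 desk [ 46.8 -82.4] z 83.2 yaw 11.87 F [-0.7 -0.2 -0.7] Fd -0.7 T [ 0.02 -0.03  0.07] op 0.0003
t 15.05 desk [ 47.1 -82.5] z 82.2 yaw 11.86 F [ 0.6 -0.4  0.7] Fd 0.5 T [ 0.03 -0.05  0.01] op 0.0001
t 15.3 desk [ 47.1 -82.6] z 81.0 yaw 11.86 F [-0.6  0.2  2.3] Fd -0.5 T [ 0.08 -0.    0.  ] op 0.0006
```

```bash
python3 -m inch '[[0,0,0.001,0,0,0,1],[0,0,0.002,0,0,0,1],[0,0,0.003,0,0,0,1],[0,0,0.003,0,0,0,1]]'>/dev/null; python3 st.py
for i in 1 2 3; do python3 -m inch '[[0,0,0.0005,0,0,0,1],[0,0,0.001,0,0,0,1],[0,0,0.001,0,0,0,1]]'>/dev/null; python3 st.py; done
```

```text
t 15.63 desk [ 47.1 -82.6] z 77.7 yaw 11.86 F [-0.3  1.   3.5] Fd -0.1 T [-0.01 -0.11 -0.  ] op -0.0
t 15.88 desk [ 47.1 -82.6] z 76.8 yaw 11.86 F [1.2 0.8 4.2] Fd 1.3 T [ 0.07 -0.14 -0.04] op 0.0003
t 16.13 desk [ 47.1 -82.6] z 76.0 yaw 11.86 F [0.4 0.1 5.2] Fd 0.4 T [ 0.05 -0.2  -0.04] op 0.0002
t 16.38 desk [ 47.1 -82.7] z 75.8 yaw 11.86 F [-0.2  1.4 11. ] Fd 0.1 T [ 0.12  0.33 -0.01] op 0.0002
```

```bash
python3 -m inch '[[0,0,-0.015,0,0,0,1],[0,0,-0.04,0,0,0,1],[-0.02,-0.04,-0.06,0,0,0,1],[-0.03,-0.08,-0.07,0,0,0,1],[-0.03,-0.11,-0.07,0,0,0,1],[-0.03,-0.11,-0.07,0,0,0,1],[-0.03,-0.11,-0.07,0,0,0,1]]'>/dev/null; python3 st.py
python3 - <<'E'
from h import *
o,im,d=cam('wrist','w4.png'); P=cloud('wrist',o,d); np.save('P4.npy',P); np.save('I4.npy',im); print(o['q'].round(1))
bs=blobs(P,.0955,.105,.4,.75,-.2,.15)
for b in bs: print(b)
u0=int(min(b[0][0] for b in bs))-40;v0=int(min(b[0][1] for b in bs))-40
c=im[max(v0,0):v0+80,max(u0,0):u0+265]; print(u0,v0)
cv2.imwrite('pics/w4c.png',cv2.resize(c[:,:,::-1],None,fx=3,fy=3,interpolation=cv2.INTER_CUBIC))
E
```

```text
t 16.97 desk [16.2 29. ] z 144.7 yaw 12.02 F [ 0.3 -1.1 -0. ] Fd 0.0 T [0.01 0.02 0.03] op 0.0001
[ -0.5  11.9   8.2  86.4  -0.  167.5]
([183.0, 154.0], [0.643, 0.0626, 0.0978], 474, [642.8, 62.8])
([249.0, 155.0], [0.6511, 0.0237, 0.0979], 469, [650.8, 23.8])
([381.0, 156.0], [0.6671, -0.0541, 0.0978], 473, [667.0, -54.5])
143 114
```

View pics/w4c.png

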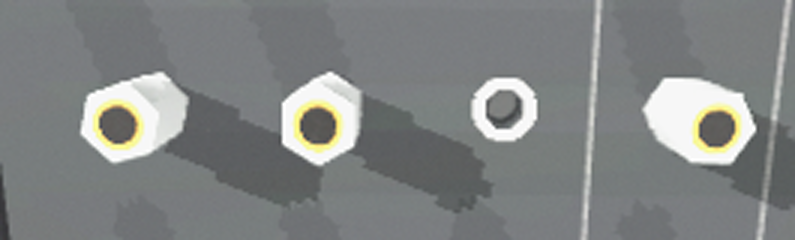

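```bash
python3 - <<'E'
from h import *
P=np.load('P4.npy')
m=(P[...,2]>.0955)&(P[...,2]<.105)&(P[...,0]>.55)
k,l,s,c=cv2.connectedComponentsWithStats(m.astype(np.uint8))
for i in range(1,k):
    if s[i,4]<100: continue
    p=P[l==i][:,:2]*1000; A=np.radians(np.arange(0,60,2))
    W=[np.mean([np.ptp(p@[np.cos(a+j*np.pi/3),np.sin(a+j*np.pi/3)]) for j in range(3)]) for a in A]
    z=np.sum(np.array(W)*np.exp(6j*A)); 
    print(c[i].round(),'flat normal deg',(np.degrees(np.angle(-z))/6)%60, min(W),max(W), np.mean([[ (p@[np.cos(a),np.sin(a)]).max()+(p@[np.cos(a),np.sin(a)]).min()] for a in [0]])/2, ((p[:,1].max()+p[:,1].min())/2))
E
```

```text
[183. 154.] flat normal deg 26.068156133349987 14.185250963298648 15.920269449003607 642.7489003933396 62.916421723170174
[249. 155.] flat normal deg 39.69366701449121 13.863416602426264 15.516412200753242 650.8426412057015 23.752445791060573
[381. 156.] flat normal deg 10.476850785168958 14.258101993558787 15.659924641753813 666.8079754250934 -54.46565934793674
```

```bash
python3 -c "
from h import *
row(.6509,.0237,.13,69.7)"
```

```text
row [0.0494, -0.0201, 0.0142] rz -1.0081
```

```bash
python3 -m inch '[[0.02,-0.02,0,0,0,-0.125,0.62],[0.0494,-0.02,0,0,0,-0.25,0.62],[0.0494,-0.02,0,0,0,-0.375,0.62],[0.0494,-0.02,0,0,0,-0.5,0.62],[0.0494,-0.02,0,0,0,-0.625,0.62],[0.0494,-0.02,0,0,0,-0.75,0.62],[0.0494,-0.02,0.005,0,0,-0.875,0.62],[0.0494,-0.02,0.01,0,0,-1.008,0.62],[0.0494,-0.02,0.0142,0,0,-1.008,0.62],[0.0494,-0.02,0.0142,0,0,-1.008,0.62],[0.0494,-0.02,0.0142,0,0,-1.008,0.62],[0.0494,-0.02,0.0142,0,0,-1.008,0.62]]'>/dev/null; python3 -c "
from h import *
st();row(.6509,.0237,.075,69.7)"
```

```text
t 18.02 desk [65.8 47. ] z 130.4 yaw 69.41 F [-0.4 -0.7 -0.4] Fd -0.5 T [0.01 0.02 0.02] op 0.0323
row [0.0008, -0.0008, 0.0554] rz -0.005
```

```bash
python3 -m inch '[[0.0008,-0.0008,0.02,0,0,-0.005,0.62],[0.0008,-0.0008,0.035,0,0,-0.005,0.62],[0.0008,-0.0008,0.048,0,0,-0.005,0.62],[0.0008,-0.0008,0.055,0,0,-0.005,0.62],[0.0008,-0.0008,0.055,0,0,-0.005,0.62],[0.0008,-0.0008,0.055,0,0,-0.005,0.62]]'>/dev/null; python3 st.py; python3 -m inch '[[0,0,0,0,0,0,0.8],[0,0,0,0,0,0,0.9],[0,0,0,0,0,0,1],[0,0,0,0,0,0,1],[0,0,0,0,0,0,1],[0,0,0,0,0,0,1],[0,0,0,0,0,0,1],[0,0,0,0,0,0,1]]' 40 >/dev/null; python3 st.py
```

```text
t 18.52 desk [65.6 48.6] z 75.7 yaw 69.87 F [ 0.2 -0.1  1.1] Fd 0.1 T [ 0.04 -0.02 -0.  ] op 0.0325
t 19.18 desk [66.1 48.5] z 76.7 yaw 69.9 F [-0.6 -0.3  6.3] Fd -0.7 T [0.01 0.11 0.01] op 0.0143
```

```bash
python3 -m inch '[[0,0,-0.0003,0,0,0.06,1],[0,0,-0.0006,0,0,0.18,1],[0,0,-0.0009,0,0,0.3,1],[0,0,-0.0012,0,0,0.42,1],[0,0,-0.0016,0,0,0.54,1],[0,0,-0.002,0,0,0.66,1]]' 80 >/dev/null; python3 st.py
```

```text
t 19.68 desk [65.7 48.2] z 77.1 yaw 31.73 F [ 3.3 -1.4 -4.7] Fd 2.9 T [-0.4  -0.77  0.05] op 0.0123
```

```bash
python3 -m inch '[[0,0,-0.0002,0,0,-0.12,1],[0,0,-0.0004,0,0,-0.24,1],[0,0,-0.0006,0,0,-0.36,1],[0,0,-0.0008,0,0,-0.48,1],[0,0,-0.001,0,0,-0.6,1],[0,0,-0.0012,0,0,-0.72,1]]' >/dev/null; python3 st.py;  python3 -m inch '[[0,0,-0.0002,0,0,-0.12,1],[0,0,-0.0004,0,0,-0.24,1],[0,0,-0.0006,0,0,-0.36,1],[0,0,-0.0008,0,0,-0.48,1],[0,0,-0.001,0,0,-0.6,1],[0,0,-0.0012,0,0,-0.72,1]]' >/dev/null; python3 st.py
python3 - <<'E'
from h import *
o,im,d=cam('side','s5.png');P=cloud('side',o,d)
cv2.imwrite('pics/s5c.png',cv2.resize(im[120:290,160:380,::-1],None,fx=3,fy=3,interpolation=cv2.INTER_CUBIC))
E
```

```text
t 20.18 desk [65.7 48.6] z 77.9 yaw 73.67 F [ 2.9 -0.1 -6.4] Fd 2.8 T [ 0.09 -0.6  -0.05] op 0.013
t 20.68 desk [64.7 48.8] z 78.3 yaw 114.93 F [ 0.4  0.1 -8.3] Fd 0.4 T [-0.02 -0.1   0.02] op 0.0128
```

View pics/s5c.png

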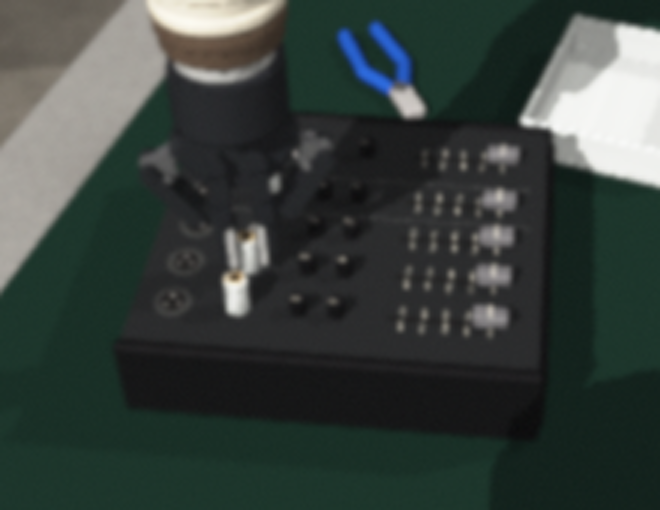

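```bash
python3 -m inch '[[0,0,-0.0002,0,0,0.12,1],[0,0,-0.0004,0,0,0.24,1],[0,0,-0.0006,0,0,0.36,1],[0,0,-0.0008,0,0,0.48,1],[0,0,-0.001,0,0,0.6,1],[0,0,-0.0012,0,0,0.72,1]]' >/dev/null; python3 st.py;  python3 -m inch '[[0,0,-0.0002,0,0,0.12,1],[0,0,-0.0004,0,0,0.24,1],[0,0,-0.0006,0,0,0.36,1],[0,0,-0.0008,0,0,0.48,1],[0,0,-0.001,0,0,0.6,1],[0,0,-0.0012,0,0,0.72,1]]' >/dev/null; python3 st.py
python3 -m inch '[[0,0,-0.0002,0,0,-0.12,1],[0,0,-0.0004,0,0,-0.24,1],[0,0,-0.0006,0,0,-0.36,1],[0,0,-0.0008,0,0,-0.48,1],[0,0,-0.001,0,0,-0.6,1],[0,0,-0.0012,0,0,-0.72,1]]' >/dev/null; python3 st.py
python3 - <<'E'
from h import *
o,im,d=cam('wrist','w6.png')
cv2.imwrite('pics/w6c.png',cv2.resize(im[150:330,160:400,::-1],None,fx=3,fy=3,interpolation=cv2.INTER_CUBIC))
E
```

```text
t 21.23 desk [65.5 48.7] z 79.7 yaw 72.81 F [  4.5   1.4 -10.5] Fd 4.7 T [ 0.09 -0.88 -0.02] op 0.0127
t 21.73 desk [65.5 48.4] z 80.6 yaw 31.55 F [  4.9  -0.4 -12.7] Fd 4.7 T [-0.05 -1.14 -0.07] op 0.0129
t 22.23 desk [65.3 48.8] z 82.6 yaw 73.5 F [ 1.1  1.1 -5.8] Fd 1.3 T [ 0.11 -0.04 -0.  ] op 0.013
```

View pics/w6c.png

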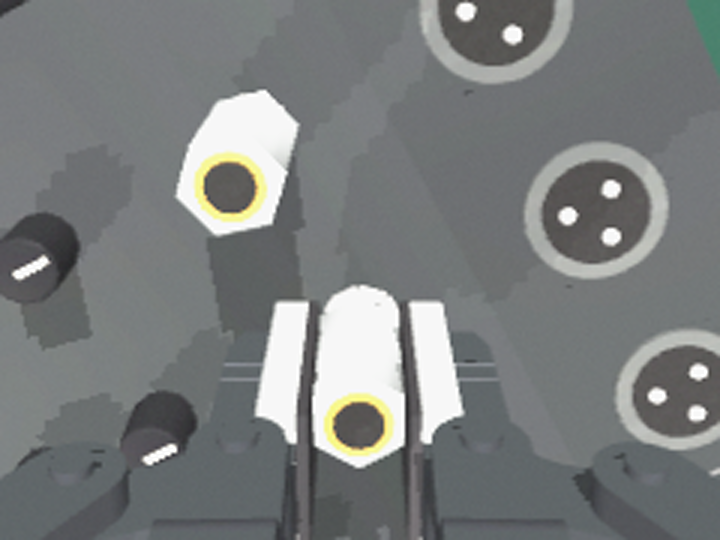

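```bash
python3 -m inch '[[0,0,-0.0003,0,0,-0.12,1],[0,0,-0.0006,0,0,-0.24,1],[0,0,-0.0009,0,0,-0.36,1],[0,0,-0.0012,0,0,-0.48,1],[0,0,-0.0015,0,0,-0.6,1],[0,0,-0.0018,0,0,-0.72,1]]' >/dev/null; python3 st.py;  python3 -m inch '[[0,0,-0.0002,0,0,0.12,1],[0,0,-0.0004,0,0,0.24,1],[0,0,-0.0006,0,0,0.36,1],[0,0,-0.0008,0,0,0.48,1],[0,0,-0.001,0,0,0.6,1],[0,0,-0.0012,0,0,0.72,1]]' >/dev/null; python3 st.py
python3 -m inch '[[0,0,-0.0002,0,0,0.12,1],[0,0,-0.0004,0,0,0.24,1],[0,0,-0.0006,0,0,0.36,1],[0,0,-0.0008,0,0,0.48,1],[0,0,-0.001,0,0,0.6,1],[0,0,-0.0012,0,0,0.72,1]]' >/dev/null; python3 st.py
```

```text
t 22.78 desk [64.8 48.6] z 84.5 yaw 114.59 F [-1.6 -0.4 -5.2] Fd -1.7 T [-0.17  0.32  0.02] op 0.0128
t 23.28 desk [66.  48.3] z 87.3 yaw 72.66 F [ 0.2 -0.3  1.7] Fd 0.1 T [-0.11 -0.12  0.01] op 0.0124
t 23.78 desk [65.9 48.5] z 88.1 yaw 31.41 F [ 0.6 -0.1 -1. ] Fd 0.6 T [-0.16 -0.13  0.03] op 0.0127
```

```bash
python3 -m inch '[[0,0,-0.003,0,0,0,1],[0,0,-0.006,0,0,0,1],[0,0,-0.01,0,0,0,1],[0,0,-0.02,0,0,0,1],[0,0,-0.03,0,0,0,1],[0,0,-0.045,0,0,0,1],[0,0,-0.065,0,0,0,1],[0,0,-0.085,0,0,0,1],[0,0,-0.085,0,0,0,1]]' >/dev/null; python3 st.py; cat > tray.py <<'E'
from h import *
o,im,d=cam('top'); P=cloud('top',o,d)
print('tray',rect(P,.028,.045,.25,.65,-.55,-.22)); print('desk',rect(P,.064,.076,.3,.8,-.2,.2)[0],'meter',rect(P,.03,.06,.2,.6,.25,.5)[0])
E
python3 tray.py
```

```text
t 24.53 desk [66.8 48.6] z 178.6 yaw 32.13 F [ 0.  -0.1  1.2] Fd -0.0 T [-0.01 -0.05  0.  ] op 0.0127
tray (((484.8308410644531, -404.00067138671875), (188.8665771484375, 388.2728576660156), 24.601970672607422), np.float64(0.03448776488018474), np.int64(458))
desk ((609.0447998046875, -115.24451446533203), (289.980712890625, 116.17863464355469), 10.768765449523926) meter ((474.34100341796875, 351.31689453125), (85.69009399414062, 169.8428192138672), 84.93428039550781)
```

```bash
cat > tray.py <<'E'
from h import *
o,im,d=cam('top'); P=cloud('top',o,d)
m=((P[...,2]>.028)&(P[...,2]<.045)&(P[...,1]<-.2)&(P[...,0]<.7)&(P[...,0]>.2)).astype(np.uint8)
k,l,s,c=cv2.connectedComponentsWithStats(cv2.dilate(m,np.ones((5,5))))
for i in range(1,k):
    sel=(l==i)&(m>0)
    if sel.sum()>40: print(c[i].round(),sel.sum(),cv2.minAreaRect(P[sel][:,:2].astype(np.float32)*1000))
E
python3 tray.py; python3 -c "
from h import *
st()"
```

```text
[517. 195.] 307 ((625.5022583007812, -598.8682861328125), (179.61883544921875, 112.15796661376953), 15.928732872009277)
[530. 167.] 126 ((671.7166748046875, -618.3251953125), (35.70850372314453, 113.08518981933594), 21.545124053955078)
[545. 196.] 51 ((595.1165771484375, -648.1802978515625), (57.956092834472656, 77.64228820800781), 67.42435455322266)
[418. 260.] 421 ((445.56658935546875, -323.3773498535156), (170.56466674804688, 130.34774780273438), 86.42446899414062)
t 24.63 desk [66.1 48.6] z 174.4 yaw 32.12 F [ 0.5 -0.1 -0.1] Fd 0.5 T [ 0.    0.   -0.08] op 0.0121
```

```bash
python3 -c "
from h import *
row(.448,-.28,.12,32)"
```

```text
row [-0.334, 0.1496, 0.0539] rz 0.002
```

```bash
python3 -m inch '[[-0.034,0.015,0,0,0,0,1],[-0.067,0.03,0,0,0,0,1],[-0.1,0.045,0,0,0,0,1],[-0.134,0.06,0,0,0,0,1],[-0.167,0.075,0,0,0,0,1],[-0.2,0.09,0,0,0,0,1],[-0.234,0.105,0,0,0,0,1],[-0.267,0.12,0,0,0,0,1],[-0.3,0.135,0.01,0,0,0,1],[-0.32,0.144,0.03,0,0,0,1],[-0.334,0.15,0.05,0,0,0,1],[-0.334,0.15,0.054,0,0,0,1]]' >/dev/null;  python3 -m inch '[[0,0,0,0,0,0,1],[0,0,0,0,0,0,1],[0,0,0,0,0,0,1]]' >/dev/null; python3 st.py; python3 tray.py; python3 -c "
from h import *
print(telemetry.get_obs()['ee_pos']);row(.448,-.28,.046,32)"
```

```text
t 25.88 desk [-194.2 -208.1] z 119.6 yaw 32.15 F [-0.  -1.  -0.3] Fd -0.2 T [-0.04  0.01  0.06] op 0.0128
[505. 174.] 164 ((648.5283203125, -545.4815673828125), (68.37809753417969, 125.0918960571289), 73.01284790039062)
[527. 168.] 105 ((666.8187866210938, -607.0924072265625), (36.446563720703125, 82.19739532470703), 25.714204788208008)
[552. 200.] 43 ((589.7813720703125, -664.0824584960938), (30.032487869262695, 38.05004119873047), 54.46174621582031)
[542. 217.] 59 ((553.6468505859375, -638.5159912109375), (18.765750885009766, 76.982666015625), 14.550930976867676)
[403. 259.] 260 ((446.3605651855469, -310.437744140625), (144.24745178222656, 130.33016967773438), 86.37077331542969)
[ 0.44842175 -0.27979931  0.11971771]
row [-0.0005, -0.0001, 0.0737] rz 0.0028
```

```bash
python3 -m inch '[[0,0,0.02,0,0,0,1],[0,0,0.04,0,0,0,1],[0,0,0.055,0,0,0,1],[0,0,0.065,0,0,0,1],[0,0,0.07,0,0,0,1],[0,0,0.073,0,0,0,1],[0,0,0.073,0,0,0,1],[0,0,0.073,0,0,0,1]]' >/dev/null; python3 st.py;  python3 -m inch '[[0,0,0,0,0,0,0.8],[0,0,0,0,0,0,0.7],[0,0,0,0,0,0,0.62],[0,0,0,0,0,0,0.62],[0,0,0,0,0,0,0.62],[0,0,-0.01,0,0,0,0.62],[0,0,-0.03,0,0,0,0.62],[0,0,-0.06,0,0,0,0.62],[0,0,-0.1,0,0,0,0.62],[0,0,-0.13,0,0,0,0.62],[0,0,-0.13,0,0,0,0.62],[0,0,-0.13,0,0,0,0.62]]' 40 >/dev/null; python3 st.py; python3 - <<'E'
from h import *
o,im,d=cam('wrist','w7.png')
E
```

```text
t 26.6 desk [-194.6 -208.7] z 46.6 yaw 32.1 F [ 0.3 -1.1 -0.5] Fd 0.1 T [ 0.03 -0.05 -0.01] op 0.0126
t 27.6 desk [-194.4 -209.2] z 178.5 yaw 32.08 F [-0.5 -0.  -0.8] Fd -0.5 T [0.04 0.01 0.  ] op 0.0326
```

View pics/w7.png

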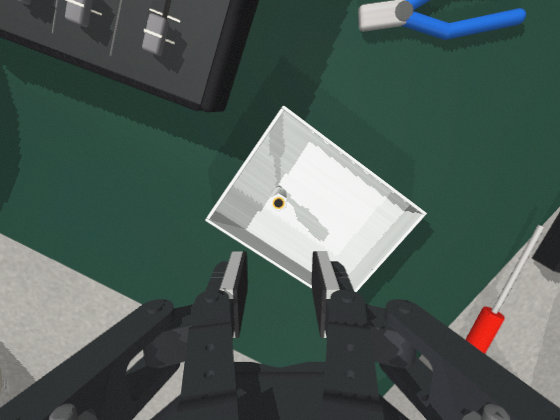

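```bash
python3 -c "
from h import *
row(.667,-.0543,.17,100.5)"
```

```text
row [0.3059, -0.0752, 0.0067] rz -1.1941
```

```bash
python3 -m inch '[[0.034,-0.0083,0,0,0,-0.12,0.62],[0.068,-0.0167,0,0,0,-0.24,0.62],[0.102,-0.025,0,0,0,-0.36,0.62],[0.136,-0.033,0,0,0,-0.48,0.62],[0.17,-0.042,0,0,0,-0.6,0.62],[0.204,-0.05,0,0,0,-0.72,0.62],[0.238,-0.059,0,0,0,-0.84,0.62],[0.272,-0.067,0,0,0,-0.96,0.62],[0.306,-0.0752,0,0,0,-1.08,0.62],[0.306,-0.0752,0.006,0,0,-1.194,0.62],[0.306,-0.0752,0.006,0,0,-1.194,0.62],[0.306,-0.0752,0.006,0,0,-1.194,0.62]]' >/dev/null;  python3 -m inch '[[0,0,0,0,0,0,0.62],[0,0,0,0,0,0,0.62]]' >/dev/null; python3 st.py; cat > hex.py <<'E'
from h import *
o,im,d=cam('wrist','hx.png'); P=cloud('wrist',o,d)
m=(P[...,2]>.0955)&(P[...,2]<.102)&(P[...,0]>.6)&(P[...,1]<.1)
k,l,s,c=cv2.connectedComponentsWithStats(m.astype(np.uint8))
for i in range(1,k):
    if s[i,4]<80: continue
    p=P[l==i][:,:2]*1000; A=np.radians(np.arange(0,60,2))
    W=[np.mean([np.ptp(p@[np.cos(a+j*np.pi/3),np.sin(a+j*np.pi/3)]) for j in range(3)]) for a in A]
    z=np.sum(np.array(W)*np.exp(6j*A)); 
    print(c[i].round(),s[i,4],'flat normal deg',(np.degrees(np.angle(-z))/6)%60, np.round([min(W),max(W)],1),((p.max(0)+p.min(0))/2).round(1))
E
python3 hex.py;  python3 -c "
from h import *
print(telemetry.get_obs()['q'].round(0));row(.667,-.0543,.075,100.5)"
```

```text
t 28.82 desk [ 64.7 -32. ] z 170.1 yaw 100.27 F [-0.4 -0.4  0.1] Fd -0.4 T [-0.04 -0.03 -0.05] op 0.032
[276.  35.] 484 flat normal deg 25.061502088068078 [13.8 15.4] [642.8  63.2]
[280. 218.] 308 flat normal deg 9.936276852949922 [14.1 15.6] [666.7 -54.1]
[-5. 21. 22. 91. -0. 75.]
row [0.0006, 0.0007, 0.0953] rz -0.0034
```

```bash
python3 -m inch '[[0.0006,0.0007,0.03,0,0,0,0.62],[0.0006,0.0007,0.055,0,0,0,0.62],[0.0006,0.0007,0.075,0,0,0,0.62],[0.0006,0.0007,0.088,0,0,0,0.62],[0.0006,0.0007,0.094,0,0,0,0.62],[0.0006,0.0007,0.094,0,0,0,0.62],[0.0006,0.0007,0.094,0,0,0,0.62]]'>/dev/null; python3 st.py; python3 -m inch '[[0,0,0,0,0,0,0.8],[0,0,0,0,0,0,0.9],[0,0,0,0,0,0,1],[0,0,0,0,0,0,1],[0,0,0,0,0,0,1],[0,0,0,0,0,0,1],[0,0,0,0,0,0,1],[0,0,0,0,0,0,1]]' 40 >/dev/null; python3 st.py;  python3 -m inch '[[0,0,-0.0003,0,0,0.06,1],[0,0,-0.0006,0,0,0.18,1],[0,0,-0.0009,0,0,0.3,1],[0,0,-0.0012,0,0,0.42,1],[0,0,-0.0016,0,0,0.54,1],[0,0,-0.002,0,0,0.66,1]]' 80 >/dev/null; python3 st.py;
python3 -m inch '[[0,0,-0.0002,0,0,-0.12,1],[0,0,-0.0004,0,0,-0.24,1],[0,0,-0.0006,0,0,-0.36,1],[0,0,-0.0008,0,0,-0.48,1],[0,0,-0.001,0,0,-0.6,1],[0,0,-0.0012,0,0,-0.72,1],[0,0,-0.0014,0,0,-0.84,1],[0,0,-0.0016,0,0,-0.96,1],[0,0,-0.0018,0,0,-1.08,1],[0,0,-0.002,0,0,-1.2,1],[0,0,-0.0022,0,0,-1.32,1]]' >/dev/null; python3 st.py
```

```text
t 29.45 desk [ 66.4 -31. ] z 76.9 yaw 100.45 F [ 0.4  0.2 -0.1] Fd 0.4 T [ 0.06 -0.04  0.02] op 0.0325
t 30.12 desk [ 66.5 -30.9] z 77.3 yaw 100.49 F [-2.5 -1.1  6.5] Fd -2.6 T [-0.15  0.73 -0.  ] op 0.0144
t 30.62 desk [ 66.6 -30.9] z 77.6 yaw 62.34 F [ 3.4 -0.9 -7.3] Fd 3.1 T [-0.26 -1.03  0.03] op 0.0126
t 31.53 desk [ 65.  -30.7] z 78.7 yaw 138.63 F [-3.7 -2.  -6.6] Fd -4.0 T [-0.4   0.96 -0.08] op 0.0128
```

Same behaviour; continue alternating.

```bash
python3 -m inch '[[0,0,-0.0002,0,0,0.12,1],[0,0,-0.0004,0,0,0.24,1],[0,0,-0.0006,0,0,0.36,1],[0,0,-0.0008,0,0,0.48,1],[0,0,-0.001,0,0,0.6,1],[0,0,-0.0012,0,0,0.72,1],[0,0,-0.0014,0,0,0.84,1],[0,0,-0.0016,0,0,0.96,1],[0,0,-0.0018,0,0,1.08,1],[0,0,-0.002,0,0,1.2,1],[0,0,-0.0022,0,0,1.32,1]]' >/dev/null; python3 st.py
python3 -m inch '[[0,0,-0.0002,0,0,-0.12,1],[0,0,-0.0004,0,0,-0.24,1],[0,0,-0.0006,0,0,-0.36,1],[0,0,-0.0008,0,0,-0.48,1],[0,0,-0.001,0,0,-0.6,1],[0,0,-0.0012,0,0,-0.72,1],[0,0,-0.0014,0,0,-0.84,1],[0,0,-0.0016,0,0,-0.96,1],[0,0,-0.0018,0,0,-1.08,1],[0,0,-0.002,0,0,-1.2,1],[0,0,-0.0022,0,0,-1.32,1]]' >/dev/null; python3 st.py
```

```text
t 32.45 desk [ 66.  -30.9] z 80.5 yaw 62.33 F [  4.5  -1.5 -10.4] Fd 4.1 T [-0.32 -1.06  0.05] op 0.0127
t 33.37 desk [ 65.3 -30.6] z 83.2 yaw 138.64 F [-0.7 -1.  -7.4] Fd -0.9 T [-0.17  0.3   0.01] op 0.0122
```

```bash
python3 -m inch '[[0,0,-0.0002,0,0,0.12,1],[0,0,-0.0004,0,0,0.24,1],[0,0,-0.0006,0,0,0.36,1],[0,0,-0.0008,0,0,0.48,1],[0,0,-0.001,0,0,0.6,1],[0,0,-0.0012,0,0,0.72,1],[0,0,-0.0014,0,0,0.84,1],[0,0,-0.0016,0,0,0.96,1],[0,0,-0.0018,0,0,1.08,1],[0,0,-0.002,0,0,1.2,1],[0,0,-0.0022,0,0,1.32,1]]' >/dev/null; python3 st.py
python3 -m inch '[[0,0,-0.0002,0,0,-0.12,1],[0,0,-0.0004,0,0,-0.24,1],[0,0,-0.0006,0,0,-0.36,1],[0,0,-0.0008,0,0,-0.48,1],[0,0,-0.001,0,0,-0.6,1],[0,0,-0.0012,0,0,-0.72,1],[0,0,-0.0014,0,0,-0.84,1],[0,0,-0.0016,0,0,-0.96,1],[0,0,-0.0018,0,0,-1.08,1],[0,0,-0.002,0,0,-1.2,1],[0,0,-0.0022,0,0,-1.32,1]]' >/dev/null; python3 st.py
```

```text
t 34.28 desk [ 66.4 -29.7] z 86.0 yaw 62.38 F [ 1.7  3.3 -5.2] Fd 2.3 T [ 0.84 -0.42  0.05] op 0.0126
t 35.2 desk [ 64.4 -30.2] z 88.3 yaw 138.65 F [-9.1 -1.1 -0.3] Fd -9.1 T [-0.25  2.16 -0.01] op 0.013
```

```bash
python3 -m inch '[[0.0008,-0.0007,0,0,0,0,1],[0.0008,-0.0007,-0.002,0,0,0,1],[0.0008,-0.0007,-0.002,0,0,0,1]]' >/dev/null; python3 st.py
```

```text
t 35.45 desk [ 64.1 -30.1] z 90.5 yaw 138.29 F [-6.5  0.8 -1.7] Fd -6.2 T [ 0.14  1.54 -0.07] op 0.0127
```

```bash
python3 -m inch '[[0.0005,-0.0005,-0.003,0,0,0,1],[0.0008,-0.0007,-0.006,0,0,0,1],[0.0008,-0.0007,-0.01,0,0,0,1],[0.0008,-0.0007,-0.014,0,0,0,1]]' >/dev/null; python3 st.py;  python3 -m inch '[[0,0,-0.005,0,0,0,1],[0,0,-0.01,0,0,0,1],[0,0,-0.02,0,0,0,1],[0,0,-0.035,0,0,0,1],[0,0,-0.055,0,0,0,1],[0,0,-0.075,0,0,0,1],[0,0,-0.075,0,0,0,1]]' >/dev/null; python3 st.py; python3 tray.py; python3 -c "
from h import *
row(.4456,-.323,.12,62)"
```

```text
t 35.78 desk [ 63.9 -30.1] z 105.1 yaw 138.31 F [-4.4  0.8 -3.1] Fd -4.2 T [0.17 1.13 0.05] op 0.0124
t 36.37 desk [ 65.8 -30.8] z 185.8 yaw 138.31 F [0.9 0.2 1.5] Fd 1.0 T [-0.03 -0.09  0.  ] op 0.0125
[518. 196.] 326 ((624.7727661132812, -600.1363525390625), (176.0274658203125, 112.7257308959961), 14.413809776306152)
[536. 171.] 128 ((664.98486328125, -635.419677734375), (60.47909927368164, 111.34356689453125), 2.2454025745391846)
[418. 243.] 418 ((488.3166198730469, -323.36126708984375), (169.84393310546875, 130.58351135253906), 86.71565246582031)
row [-0.0137, -0.3486, 0.0624] rz 1.3318
```

```bash
python3 -c "
from h import *
row(.488,-.345,.17,72)"
```

```text
row [-0.0603, -0.3366, 0.0127] rz 1.1573
```

```bash
python3 -m inch '[[-0.006,-0.034,0,0,0,0.12,1],[-0.012,-0.068,0,0,0,0.24,1],[-0.018,-0.102,0,0,0,0.36,1],[-0.024,-0.136,0,0,0,0.48,1],[-0.03,-0.17,0,0,0,0.6,1],[-0.036,-0.204,0,0,0,0.72,1],[-0.042,-0.238,0,0,0,0.84,1],[-0.048,-0.272,0,0,0,0.96,1],[-0.054,-0.306,0.01,0,0,1.08,1],[-0.06,-0.336,0.012,0,0,1.157,1],[-0.06,-0.336,0.012,0,0,1.157,1],[-0.06,-0.336,0.012,0,0,1.157,1]]' >/dev/null;  python3 -m inch '[[0,0,0,0,0,0,1],[0,0,0,0,0,0,1]]' >/dev/null; python3 st.py; python3 -c "
from h import *
o,im,d=cam('wrist','w8.png');P=cloud('wrist',o,d)
print(o['ee_pos']);
for b in blobs(P,.006,.066,.4,.6,-.4,-.2,40): print(b)
row(.488,-.345,.046,72)"
```

```text
t 37.58 desk [-169.  -278.4] z 167.8 yaw 72.11 F [ 0.7 -0.4  0.2] Fd 0.6 T [ 0.02 -0.04 -0.01] op 0.0125
[ 0.4871563  -0.34354981  0.16778741]
([257.0, 141.0], [0.4814, -0.2934, 0.0257], 5344, [490.6, -320.8])
row [-0.0013, 0.0011, 0.1218] rz 0.0023
```

View pics/w8.png

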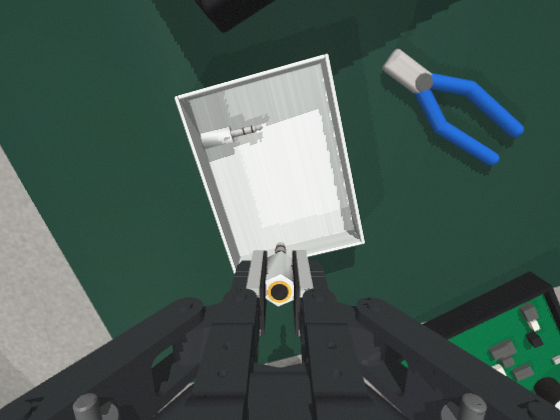

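```bash
python3 -m inch '[[0,0,0.03,0,0,0,1],[0,0,0.06,0,0,0,1],[0,0,0.085,0,0,0,1],[0,0,0.105,0,0,0,1],[0,0,0.115,0,0,0,1],[0,0,0.12,0,0,0,1],[0,0,0.121,0,0,0,1],[0,0,0.121,0,0,0,1]]' >/dev/null; python3 st.py;  python3 -m inch '[[0,0,0,0,0,0,0.8],[0,0,0,0,0,0,0.7],[0,0,0,0,0,0,0.62],[0,0,0,0,0,0,0.62],[0,0,0,0,0,0,0.62],[0,0,-0.01,0,0,0,0.62],[0,0,-0.03,0,0,0,0.62],[0,0,-0.06,0,0,0,0.62],[0,0,-0.1,0,0,0,0.62],[0,0,-0.13,0,0,0,0.62],[0,0,-0.13,0,0,0,0.62],[0,0,-0.13,0,0,0,0.62]]' 40 >/dev/null; python3 st.py;  python3 -c "
from h import *
row(.643,.063,.17,115.5)"
```

```text
t 38.3 desk [-169.  -279.1] z 47.7 yaw 72.06 F [-0.6  0.1  0.5] Fd -0.5 T [ 0.03 -0.01 -0.06] op 0.0127
t 39.3 desk [-169.  -279.7] z 179.7 yaw 72.02 F [ 0.8  0.3 -1.9] Fd 0.8 T [-0.11  0.05 -0.03] op 0.0325
row [0.4359, 0.022, 0.0092] rz -0.7589
```

```bash
python3 -m inch '[[0.036,0.002,0,0,0,-0.063,0.62],[0.072,0.004,0,0,0,-0.126,0.62],[0.109,0.0055,0,0,0,-0.19,0.62],[0.145,0.0073,0,0,0,-0.253,0.62],[0.182,0.009,0,0,0,-0.316,0.62],[0.218,0.011,0,0,0,-0.38,0.62],[0.254,0.013,0,0,0,-0.443,0.62],[0.29,0.0146,0,0,0,-0.506,0.62],[0.327,0.0165,0,0,0,-0.57,0.62],[0.363,0.018,0,0,0,-0.632,0.62],[0.4,0.02,0.005,0,0,-0.696,0.62],[0.436,0.022,0.009,0,0,-0.759,0.62]]' >/dev/null;  python3 -m inch '[[0,0,0,0,0,0,0.62],[0,0,0,0,0,0,0.62],[0,0,0,0,0,0,0.62],[0,0,0,0,0,0,0.62]]' >/dev/null; python3 st.py; python3 hex.py;  python3 -c "
from h import *
print(telemetry.get_obs()['q'].round(0));row(.643,.063,.075,115.5)"
```

```text
t 40.63 desk [64.5 88.3] z 167.5 yaw 115.42 F [-0.4 -0.2 -0. ] Fd -0.4 T [-0.01 -0.03  0.01] op 0.0323
[281. 220.] 324 flat normal deg 26.595578022954168 [14.2 15.7] [642.6  63.6]
[ 6. 17. 18. 90. -0. 70.]
row [-0.0001, 0.0013, 0.0928] rz -0.0017
```

```bash
python3 -m inch '[[0,0.001,0.03,0,0,0,0.62],[0,0.001,0.055,0,0,0,0.62],[0,0.001,0.075,0,0,0,0.62],[0,0.001,0.087,0,0,0,0.62],[0,0.001,0.092,0,0,0,0.62],[0,0.001,0.092,0,0,0,0.62],[0,0.001,0.092,0,0,0,0.62]]'>/dev/null; python3 st.py; python3 -m inch '[[0,0,0,0,0,0,0.8],[0,0,0,0,0,0,0.9],[0,0,0,0,0,0,1],[0,0,0,0,0,0,1],[0,0,0,0,0,0,1],[0,0,0,0,0,0,1],[0,0,0,0,0,0,1],[0,0,0,0,0,0,1]]' 40 >/dev/null; python3 st.py;  python3 -m inch '[[0,0,-0.0003,0,0,0.06,1],[0,0,-0.0006,0,0,0.18,1],[0,0,-0.0009,0,0,0.3,1],[0,0,-0.0012,0,0,0.42,1],[0,0,-0.0016,0,0,0.54,1],[0,0,-0.002,0,0,0.66,1]]' 80 >/dev/null; python3 st.py;
python3 -m inch '[[0,0,-0.0002,0,0,-0.12,1],[0,0,-0.0004,0,0,-0.24,1],[0,0,-0.0006,0,0,-0.36,1],[0,0,-0.0008,0,0,-0.48,1],[0,0,-0.001,0,0,-0.6,1],[0,0,-0.0012,0,0,-0.72,1],[0,0,-0.0014,0,0,-0.84,1],[0,0,-0.0016,0,0,-0.96,1],[0,0,-0.0018,0,0,-1.08,1],[0,0,-0.002,0,0,-1.2,1],[0,0,-0.0022,0,0,-1.32,1]]' >/dev/null; python3 st.py
python3 -m inch '[[0,0,-0.0002,0,0,0.12,1],[0,0,-0.0004,0,0,0.24,1],[0,0,-0.0006,0,0,0.36,1],[0,0,-0.0008,0,0,0.48,1],[0,0,-0.001,0,0,0.6,1],[0,0,-0.0012,0,0,0.72,1],[0,0,-0.0014,0,0,0.84,1],[0,0,-0.0016,0,0,0.96,1],[0,0,-0.0018,0,0,1.08,1],[0,0,-0.002,0,0,1.2,1],[0,0,-0.0022,0,0,1.32,1]]' >/dev/null; python3 st.py
```

```text
t 41.27 desk [66.4 89. ] z 76.9 yaw 115.47 F [1.  0.2 0. ] Fd 1.0 T [0.02 0.01 0.  ] op 0.0323
t 41.93 desk [66.2 89.2] z 77.3 yaw 115.51 F [-4.  -1.   5.9] Fd -4.1 T [-0.41  0.85 -0.  ] op 0.0144
t 42.43 desk [66.4 89.2] z 77.8 yaw 77.35 F [ 0.5 -1.6 -3.2] Fd 0.1 T [-0.39  0.08  0.05] op 0.0122
t 43.35 desk [65.5 89.2] z 79.1 yaw 153.66 F [-0.7 -1.3 -6.4] Fd -0.9 T [-0.4   0.33  0.03] op 0.0126
t 44.27 desk [65.7 88.9] z 80.8 yaw 77.34 F [  3.   -4.1 -11. ] Fd 2.1 T [-0.81 -0.55  0.1 ] op 0.0126
```

```bash
python3 -m inch '[[0,0,-0.0002,0,0,-0.12,1],[0,0,-0.0004,0,0,-0.24,1],[0,0,-0.0006,0,0,-0.36,1],[0,0,-0.0008,0,0,-0.48,1],[0,0,-0.001,0,0,-0.6,1],[0,0,-0.0012,0,0,-0.72,1],[0,0,-0.0014,0,0,-0.84,1],[0,0,-0.0016,0,0,-0.96,1],[0,0,-0.0018,0,0,-1.08,1],[0,0,-0.002,0,0,-1.2,1],[0,0,-0.0022,0,0,-1.32,1]]' >/dev/null; python3 st.py
python3 -m inch '[[0,0,-0.0002,0,0,0.12,1],[0,0,-0.0004,0,0,0.24,1],[0,0,-0.0006,0,0,0.36,1],[0,0,-0.0008,0,0,0.48,1],[0,0,-0.001,0,0,0.6,1],[0,0,-0.0012,0,0,0.72,1],[0,0,-0.0014,0,0,0.84,1],[0,0,-0.0016,0,0,0.96,1],[0,0,-0.0018,0,0,1.08,1],[0,0,-0.002,0,0,1.2,1],[0,0,-0.0022,0,0,1.32,1]]' >/dev/null; python3 st.py
```

```text
t 45.18 desk [64.9 89.2] z 82.9 yaw 153.65 F [-1.5 -1.1 -6.7] Fd -1.7 T [-0.28  0.3  -0.01] op 0.0124
t 46.1 desk [66.2 88.9] z 86.4 yaw 77.34 F [ 1.9 -2.8 -5.8] Fd 1.3 T [-0.66 -0.33  0.03] op 0.0126
```

```bash
python3 -m inch '[[0,0,-0.0002,0,0,-0.12,1],[0,0,-0.0004,0,0,-0.24,1],[0,0,-0.0006,0,0,-0.36,1],[0,0,-0.0008,0,0,-0.48,1],[0,0,-0.001,0,0,-0.6,1],[0,0,-0.0012,0,0,-0.72,1],[0,0,-0.0014,0,0,-0.84,1],[0,0,-0.0016,0,0,-0.96,1]]' >/dev/null; python3 st.py
```

```text
t 46.77 desk [66.1 89.2] z 88.6 yaw 133.03 F [-1.  -1.5 -0.3] Fd -1.3 T [-0.37  0.21 -0.02] op 0.0124
```

Free. Lift out and recheck the tray.

```bash
python3 -m inch '[[0,0,-0.003,0,0,0,1],[0,0,-0.006,0,0,0,1],[0,0,-0.01,0,0,0,1],[0,0,-0.02,0,0,0,1],[0,0,-0.03,0,0,0,1],[0,0,-0.045,0,0,0,1],[0,0,-0.065,0,0,0,1],[0,0,-0.085,0,0,0,1],[0,0,-0.085,0,0,0,1],[0,0,-0.085,0,0,0,1]]' >/dev/null; python3 st.py; python3 tray.py;  python3 - <<'E'
from h import *
row(.488,-.31,.17,72)
o,im,d=cam('top'); cv2.imwrite('pics/t9.png',cv2.resize(im[100:320,220:480,::-1],None,fx=3,fy=3,interpolation=cv2.INTER_CUBIC))
E
```

```text
t 47.6 desk [66.9 89.4] z 175.5 yaw 132.64 F [-0.6 -0.4 -1.1] Fd -0.7 T [0.   0.03 0.03] op 0.0125
[521. 185.] 465 ((630.0426635742188, -617.3854370117188), (179.054443359375, 149.99801635742188), 13.547340393066406)
[418. 243.] 422 ((488.43743896484375, -323.6460876464844), (169.71945190429688, 130.63018798828125), 86.56157684326172)
row [-0.17, -0.3679, 0.0036] rz 1.0587
```

View pics/t9.png

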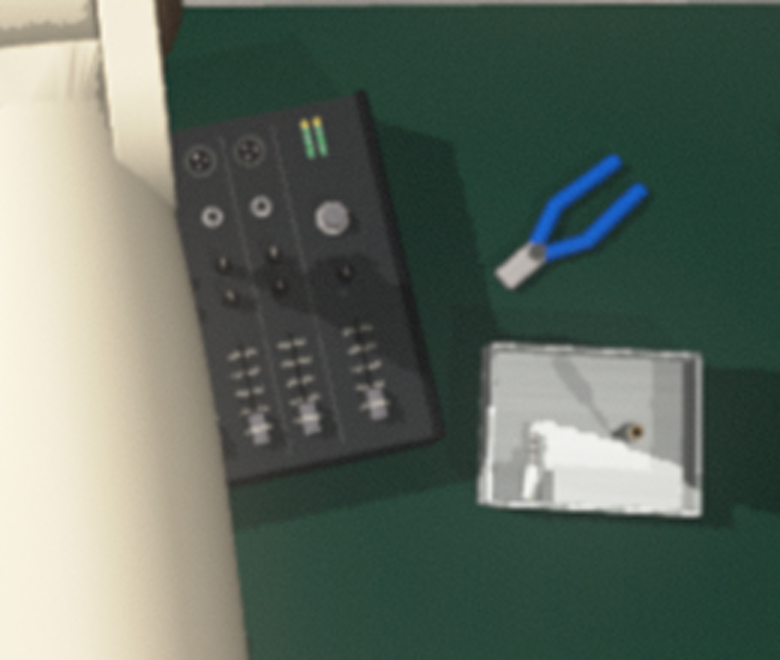

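```bash
python3 -c "
from h import *
row(.507,-.3,.17,72)"
```

```text
row [-0.1757, -0.3469, 0.0029] rz 1.0589
```

```bash
python3 -m inch '[[-0.0155,-0.0305,0,0,0,0.1,1],[-0.031,-0.061,0,0,0,0.2,1],[-0.0465,-0.0915,0,0,0,0.3,1],[-0.062,-0.122,0,0,0,0.4,1],[-0.0775,-0.153,0,0,0,0.5,1],[-0.093,-0.184,0,0,0,0.6,1],[-0.109,-0.215,0,0,0,0.7,1],[-0.124,-0.245,0,0,0,0.8,1],[-0.14,-0.276,0,0,0,0.9,1],[-0.155,-0.306,0,0,0,1.0,1],[-0.17,-0.335,0,0,0,1.059,1],[-0.1757,-0.347,0,0,0,1.059,1]]' >/dev/null;  python3 -m inch '[[0,0,0,0,0,0,1],[0,0,0,0,0,0,1],[0,0,0,0,0,0,1]]' >/dev/null; python3 st.py; python3 tray.py; python3 -c "
from h import *
print(telemetry.get_obs()['ee_pos'])
row(.507,-.3,.047,72)"
```

```text
t 48.95 desk [-140.3 -239.2] z 172.6 yaw 72.09 F [ 0.3  0.6 -0.6] Fd 0.4 T [-0.01  0.04 -0.  ] op 0.0124
[503. 161.] 63 ((684.5970458984375, -551.5562744140625), (30.64301872253418, 52.49774169921875), 0.17832449078559875)
[411. 247.] 320 ((488.3606872558594, -323.6832275390625), (169.8609619140625, 130.33360290527344), 86.50521087646484)
[ 0.50750286 -0.29910398  0.17276311]
row [-0.0011, -0.0001, 0.1258] rz 0.0021
```

```bash
python3 -m inch '[[0,0,0.03,0,0,0,1],[0,0,0.06,0,0,0,1],[0,0,0.085,0,0,0,1],[0,0,0.105,0,0,0,1],[0,0,0.117,0,0,0,1],[0,0,0.123,0,0,0,1],[0,0,0.1255,0,0,0,1],[0,0,0.1255,0,0,0,1]]' >/dev/null; python3 st.py;  python3 -m inch '[[0,0,0,0,0,0,0.8],[0,0,0,0,0,0,0.7],[0,0,0,0,0,0,0.62],[0,0,0,0,0,0,0.62],[0,0,0,0,0,0,0.62],[0,0,-0.01,0,0,0,0.62],[0,0,-0.03,0,0,0,0.62],[0,0,-0.06,0,0,0,0.62],[0,0,-0.1,0,0,0,0.62],[-0.03,0,-0.13,0,0,0,0.62],[-0.06,0,-0.15,0,0,0,0.62],[-0.06,0,-0.15,0,0,0,0.62]]' 40 >/dev/null; python3 -m inch '[[-0.03,0,-0.03,0,0,0,0.62],[-0.06,0,-0.06,0,0,0,0.62],[-0.09,0,-0.06,0,0,0,0.62],[-0.09,0,-0.06,0,0,0,0.62],[-0.09,0,-0.06,0,0,0,0.62],[-0.09,0,-0.06,0,0,0,0.62]]' >/dev/null; python3 st.py;  python3 - <<'E'
from h import *
cam('wrist','w10.png'); cam('top','t10.png')
E
```

```text
t 49.67 desk [-140.2 -239.9] z 48.1 yaw 72.06 F [ 0.3  0.  -0.9] Fd 0.3 T [ 0.02 -0.03 -0.06] op 0.0124
t 51.17 desk [-214.9 -370.2] z 257.4 yaw 71.99 F [-0.   0.2 -1.1] Fd 0.0 T [ 0.07  0.02 -0.04] op 0.0325
```

View pics/w10.png

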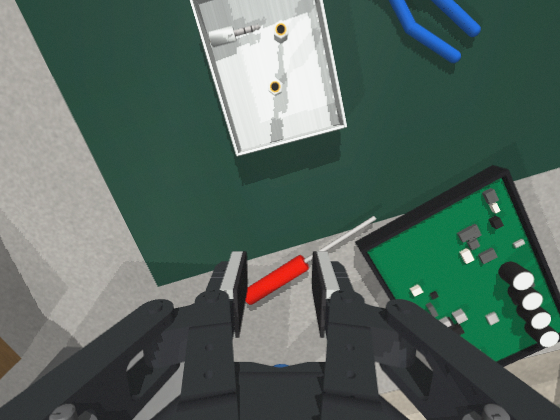

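View pics/t10.png

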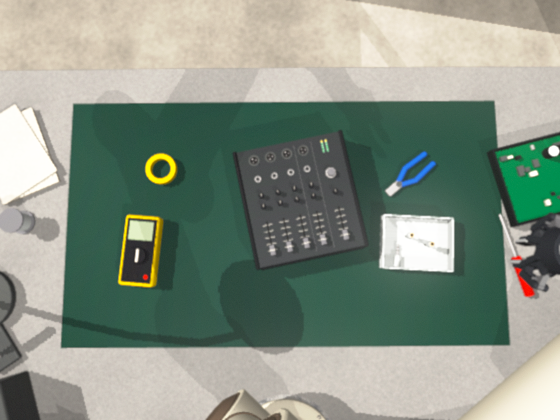

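```bash
python3 - <<'E'
from h import *
o,im,d=cam('top'); P=cloud('top',o,d)
for b in blobs(P,.0775,.12,.44,.75,-.2,.15,4): print(b[2],b[1],inD(b[1]).round(1))
print('desk',rect(P,.063,.076,.3,.8,-.2,.2)[0]); st()
E
```

```text
41 [0.6544, -0.1118, 0.0818] [ 41.6 -85.3]
21 [0.6235, -0.0645, 0.0819] [ 20.9 -32.7]
22 [0.6154, -0.0251, 0.0821] [21.   7.5]
24 [0.6088, -0.1211, 0.0822] [ -4.9 -85.2]
24 [0.6075, 0.0136, 0.0816] [21. 47.]
25 [0.5991, 0.0528, 0.0826] [20.7 87.1]
22 [0.598, -0.0693, 0.082] [ -5.  -32.3]
20 [0.59, -0.0307, 0.0826] [-5.1  7.2]
22 [0.5816, 0.0086, 0.0821] [-5.3 47.4]
22 [0.5743, 0.0478, 0.083] [-4.6 87.2]
55 [0.507, -0.1423, 0.0823] [-108.9  -85.4]
56 [0.4962, -0.0903, 0.0826] [-109.   -32.2]
53 [0.4881, -0.0514, 0.0824] [-109.     7.5]
53 [0.4803, -0.0123, 0.0822] [-108.8   47.4]
54 [0.4725, 0.0269, 0.0829] [-108.5   87.3]
desk ((592.5319213867188, -38.50404357910156), (288.9254150390625, 270.866943359375), 11.656993865966797)
t 51.32 desk [-214.4 -369.5] z 257.5 yaw 72.08 F [-0.5  1.7  0.4] Fd -0.2 T [-0.05  0.04  0.03] op 0.0322
```

```bash
python3 -c "
from workcell import order
print(order.job_done())"
```

```text
the job is handed in; nothing more can be done
None
```

The job is handed in, at about 51 s of the 210 s allowed. All the work was done in the order asked:

- **Faders:** All five are pulled down to their stops. In the last depth check the caps lined up within 0.5 mm.
- **Standby button:** I pressed it straight down until it stopped at its full 6 mm of travel. The force there was about 11 N, well above the 5 N spring, and it has since sprung back up.
- **Adapters:** Sockets 1, 2 and 4 held adapters; socket 3 was empty. I twisted each one back and forth with a gentle pull of at most about 13 N until it came free. Then I lowered them into the tray.
- **Tray:** It was knocked about 43 mm away from the robot partway through, so I measured it again before placing the last two adapters.

In the last pictures all four sockets are empty and all three adapters are in the tray, one lying down and two standing. The meter, cutters and tape look untouched, and the gripper is clear of everything.

Two checks were less clean:

- **Desk position:** It may have shifted by 1 to 2 mm and about 0.7°. The top-camera outlines disagree by roughly that much, which is close to the 2 mm calibration error.
- **Side force:** Pulling adapter 4 out briefly put about 9 N sideways on the gripper, and I eased it off.

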